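# Load the masking-film roll on the bench dispenser

## Task

Take the blue roll of masking film off its leaning wooden holder and lower it onto the upright steel spindle of the dispenser until it sits fully home on the base, long bare end of its core up; set it down, do not drop it. Then swing the orange keeper arm over the top of the core as far as it goes, and let go. Leave the jar, the cup, the tape measure and the resin block where they are.

Things in the scene. Friction and masses are not known exactly. Their poses are not given: they have to be found in the camera images.
- roll: Blue film roll on a cardboard core, 0.18 kg. Core 135 mm long, 40 mm outside, 30 mm bore right through; film wound 84 mm in diameter over the first 70 mm, so 65 mm of bare core stands out, to be gripped. Origin: centre of the wound end face; z along the axis to the bare end. It starts on the holder's dowel, its axis leaning 30 degrees from vertical towards the holder's -x (the robot's side).
- core_top (a point): Centre of the roll's bare end, 135 mm from the roll's origin along its z.
- rack: Fixed wooden holder, base board 150 x 110 mm. Its seat board and a 24 mm dowel on it, 70 mm long with a tapered tip, lean 30 degrees from vertical towards the holder's -x. Origin: centre of the base's underside; the dowel's foot (seat of the roll) is 55 mm straight above it. z up.
- stand: Fixed film dispenser: dark round steel base 132 mm in diameter, 20 mm high, an upright steel spindle in its centre, and at its -y side, 85 mm from the spindle axis, a 14 mm keeper post. Origin: centre of the base's underside, z up.
- spindle_foot (a point): Foot of the spindle: on its axis, at the top face of the base (20 mm above the table), where the roll's end face comes to rest. The spindle is 24 mm in diameter and rises 100 mm from here, its last 15 mm tapering to 10 mm.
- keeper_pivot (a point): Pivot of the keeper arm on its post: on the vertical hinge axis, at the arm's underside, 161 mm above the table (6 mm above the core's top once the roll is home).
- keeper_knob (a point): Centre of the top of the keeper's black knob, which stands upright on the arm's free end, 85 mm from the hinge axis: 18 mm in diameter, 30 mm tall, its top 201 mm above the table. The orange arm below it is 16 mm wide and 10 mm thick with a 48 mm disc at the end.
- keeper (a joint): Keeper arm's angle about its vertical pivot (rad): 0 is closed, at the stop, the knob right above the spindle; it grows anticlockwise seen from above as it opens, up to 2.3. At the start it stands open, between 1.4 and 2.0, and stays where it is left.
- pigment_jar: Closed amber jar with a black cap, 60 mm in diameter and 60 mm high; bystander. Origin: centre of its underside.
- paper_cup: Brown paper cup, 66 mm in diameter at the rim, 85 mm high, empty; bystander. Origin: centre of its underside.
- tape_measure: Yellow tape measure standing on edge, 70 x 35 x 62 mm high; bystander. Origin: centre of its underside.
- resin_block: Clear cast resin block, 60 x 60 x 50 mm high; bystander. Origin: centre of its underside.
Things that resemble listed ones, but are neither listed nor needed, are in the scene too. There is more than one size of the roll; the one meant has the size given above.

How it is judged:
By the outcome, as a careful person would: the job done as asked, in the order asked, and still so for the second after the job is handed in, with the robot touching nothing.
It also fails if it takes over 64 s, if anything falls off the work surface, if the arm or the gripper's body presses on something with over 40 N, if the wrist force passes 120 N, or if a joint passes its speed limit or range.

## Robot

A 6-joint arm with a two-finger parallel gripper is mounted at the origin on the work surface. World frame = base frame: x ahead of the robot, y to its left, z up, the work surface at z = 0. Lengths are in m, angles in rad, forces in N, time in s.
With the tool pointing down it reaches from about 0.425 to 0.95 m from the base axis. Payload 3.5 kg.
Tool frame: the origin (TCP) lies on the mounting face of the last link; the fingertips stand 173 mm ahead of it and the grasp point (between the pads) lies 155 mm ahead of it; z points along the fingers, x is the direction in which the jaws open and shut, and the axes are right-handed (so a half turn about z gives the same grasp; the last joint's range is limited). The gripper opens to 85 mm and grips with 20 to 120 N. Pads are 22 mm wide; open, the fingers measure 114 mm over their backs; the gripper's body (76 mm by 85 mm) begins 54 mm behind the grasp point. The pads swing forward as they close: fully open they stand 13 mm farther back than shut.
Start: joints at [1.186, 0.286, 1.577, -0, 1.279, -0.15], TCP at [0.157, 0.656, 0.405] pointing down, gripper open.
Joint ranges: [-2.77, 2.77], [-0.9, 2.22], [0.21, 2.48], [-1.53, 4.67], [0.24, 2.81], [-2.84, 2.84]. Speed limits (rad/s): [2.79, 2.79, 3.14, 3.14, 3.14, 3.14].

## Interface

Orientations are given as a unit quaternion [x, y, z, w].
In Python, from plant import get_state, read_camera, sign_off gives the robot as it stands.
- The arm moves only by the shell command python3 -m jog 'ROWS' [FORCE]. ROWS is JSON, a list of rows, each an object of numbers: "grip": the closure, from 0 (fully open) to 1 (shut); "x", "y", "z": the shift along the tool's x, y, z in mm; "rx", "ry", "rz": the turn, a rotation vector about the tool's x, y, z in degrees. A call has 1 to 8 rows; each row shifts and turns the commanded pose from where the row before left it, along the tool's axes as they then stand; what a row does not reach is not made up. A row lasts 1/12 s, in which the tool goes at most 41.7 mm and 7.16 degrees, less where a joint would pass 70% of its speed; a pose out of reach is approached as far as the arm can. A call with a gripper value outside its range is refused whole. The fingers move at their own pace and stop on an object; FORCE is the grip in N (left out, the last holds). Time passes only in rows, so rows that do not move let the fingers close. It gives the time, the measured TCP pose, the force and the opening at its end, in the units of the state.
- get_state(): the state, without advancing time (a new reading comes with each control period).
- read_camera(name): name is "side" or "top"; returns a dict with "frame" (400x640x3 uint8, red, green, blue), "intrinsics" (3x3 intrinsics, pixels), "k1" (the pictures are not rectified: a ray, as slopes to the right and down, at radius r is drawn at 1 + k1 r^2 times it, then the intrinsics apply), "R" (3x3) and "t" (3): a world point X has camera coordinates R X + t. Camera axes: x right, y down, z forward; pixel columns grow to the right and rows downward; lengths in m; the calibration is good to about 2 mm. A picture is of the moment at which its call begins. There is no depth.
- sign_off(): hands the job in, once; it reports no verdict.
The state is a dict: "time": time; "qpos": joint angles; "dq": joint speeds; "joint_efforts": joint torques, N m; "eef_pos": TCP position; "tcp_rot": TCP orientation; "contact_force": force on the tool from outside, world axes, zero at the start; "wrist_torque": the same for the moment, N m; "opening": opening from 0.0 (shut) to 1.0 (fully open).
Only numpy, scipy, OpenCV 4.12 (cv2) and the standard library are available. Lean on these libraries where they do the work, as an engineer would, in place of code of your own. Each camera call takes 0.05 s, during which the arm holds its last target.

## Working session

There is one attempt and no reset: what is moved stays moved. The work goes in short steps, Python scripts to look and compute and a shell command to move; the robot and the scene stay as the last step left them, time stands still between calls to the robot, and variables do not carry over. Pictures are saved under pics/ and viewed, and the job is handed in when it is done.

```bash
mkdir -p pics; ls; python3 - <<'E'
from plant import get_state, read_camera
import cv2, pickle
s=get_state(); print(s)
for n in("side","top"):
    c=read_camera(n); cv2.imwrite(f"pics/{n}0.png",c["frame"][:,:,::-1]); pickle.dump(c,open(f"{n}0.pkl","wb"))
    print(n,c["intrinsics"],c["k1"],c["R"],c["t"])
E
```

```text
pics
{'time': 0.0, 'qpos': array([ 1.18599183e+00,  2.87141031e-01,  1.57815979e+00, -3.06486208e-06,
        1.27859885e+00, -1.49980175e-01]), 'dq': array([ 0.0002022 , -0.00034251,  0.00255948,  0.0004068 , -0.00079082,
        0.00203745]), 'joint_efforts': array([-6.60587066e-04, -4.05996430e+01, -2.92614555e+01, -1.55752255e-04,
        5.85616770e-03, -1.36285198e-05]), 'eef_pos': array([0.15691589, 0.65624713, 0.40337246]), 'tcp_rot': array([ 7.85069943e-01,  6.19406050e-01, -1.00145062e-03,  5.72432147e-04]), 'contact_force': array([-0.16388895, -0.08516068,  0.25661761]), 'wrist_torque': array([ 0.02443493, -0.03479025, -0.00628814]), 'opening': 0.9978193249065699}
side [[502.76623465   0.         320.69996983]
 [  0.         502.76623465 195.43317888]
 [  0.           0.           1.        ]] -0.021601118897384867 [[ 0.99503761 -0.09901842 -0.00977251]
 [-0.05580465 -0.47405709 -0.87872391]
 [ 0.08237713  0.87490869 -0.47723033]] [-0.53547324  0.16792236  1.13305948]
top [[432.16899614   0.         324.0465087 ]
 [  0.         432.16899614 196.89546389]
 [  0.           0.           1.        ]] -0.10707413254947332 [[ 6.98298744e-04 -9.99684401e-01 -2.51119521e-02]
 [-9.82550821e-01  3.98475177e-03 -1.85951621e-01]
 [ 1.85993000e-01  2.48036189e-02 -9.82237947e-01]] [-0.0016219   0.55273524  1.08059316]
```

View pics/side0.png

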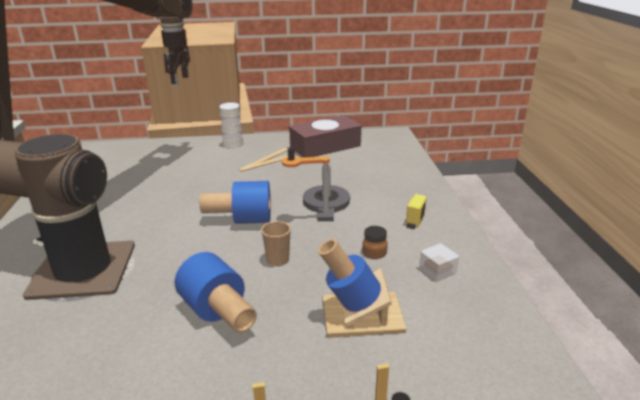

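View pics/top0.png

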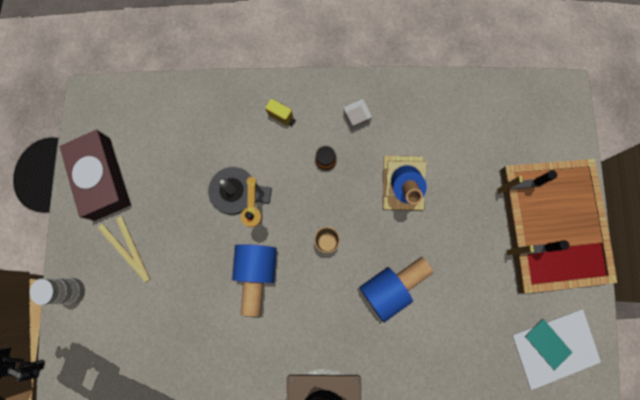

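The three blue rolls are at side px (238,202), lying; (215,290), lying and larger; and (355,270), on the leaning holder. Only the last one is on the holder, which is at top px (410,185). I'll confirm that in enlarged crops.

```bash
cat > h.py <<'E'
import numpy as np, cv2, pickle
from plant import get_state, read_camera
from scipy.spatial.transform import Rotation as Ro
def snap(n,tag):
    c=read_camera(n); cv2.imwrite(f"pics/{n}_{tag}.png",c["frame"][:,:,::-1]); pickle.dump(c,open(f"{n}_{tag}.pkl","wb")); return c
def load(n,tag): return pickle.load(open(f"{n}{tag}.pkl","rb"))
def crop(c,x,y,w,h,s,name):
    im=c["frame"][y:y+h,x:x+w,::-1]; im=cv2.resize(im,None,fx=s,fy=s,interpolation=cv2.INTER_CUBIC)
    for i in range(0,w,10): cv2.putText(im,str(x+i),(i*s,8),0,.3,(255,255,255),1); cv2.line(im,(i*s,10),(i*s,14),(255,255,255),1)
    for i in range(10,h,10): cv2.putText(im,str(y+i),(0,i*s+3),0,.3,(255,255,255),1)
    cv2.imwrite("pics/"+name,im)
def ray(c,u,v):
    K=c["intrinsics"]; d=np.array([(u-K[0,2])/K[0,0],(v-K[1,2])/K[1,1]]); s=d.copy()
    for _ in range(20): s=d/(1+c["k1"]*(s@s))
    R=c["R"]; return -R.T@c["t"], R.T@np.r_[s,1]
def onz(c,u,v,z):
    o,d=ray(c,u,v); return o+d*(z-o[2])/d[2]
def tri(c1,p1,c2,p2):
    o1,d1=ray(c1,*p1);o2,d2=ray(c2,*p2);d1/=np.linalg.norm(d1);d2/=np.linalg.norm(d2)
    t=np.linalg.lstsq(np.c_[d1,-d2],o2-o1,rcond=None)[0]
    a,b=o1+t[0]*d1,o2+t[1]*d2; return (a+b)/2,np.linalg.norm(a-b)
def proj(c,X):
    p=c["R"]@np.asarray(X,float)+c["t"]; s=p[:2]/p[2]; s=s*(1+c["k1"]*(s@s)); K=c["intrinsics"]
    return np.array([K[0,0]*s[0]+K[0,2],K[1,1]*s[1]+K[1,2]])
E
python3 - <<'E'
from h import *
s=load("side","0");t=load("top","0")
crop(s,300,225,120,115,6,"c1.png"); crop(t,370,145,75,75,8,"c2.png")
crop(s,270,140,100,90,7,"c3.png"); crop(t,200,155,85,85,7,"c4.png")
E
```

```text
(no output)
```

View pics/c1.png

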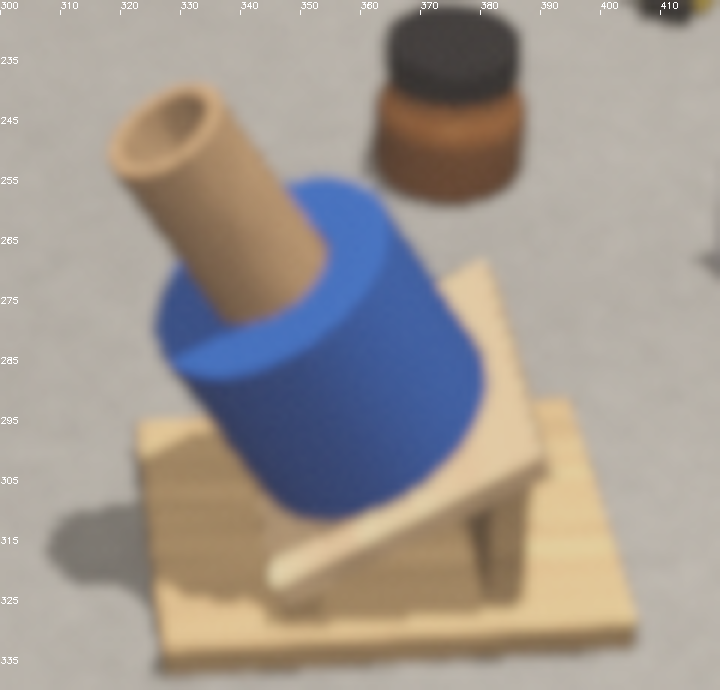

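View pics/c2.png

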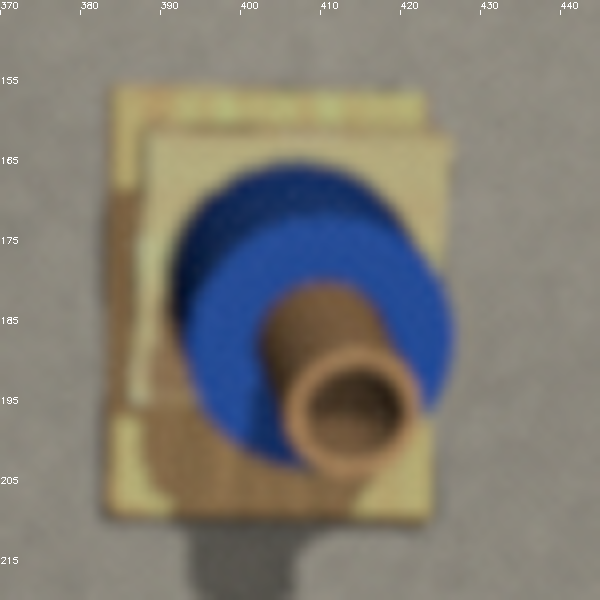

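View pics/c3.png

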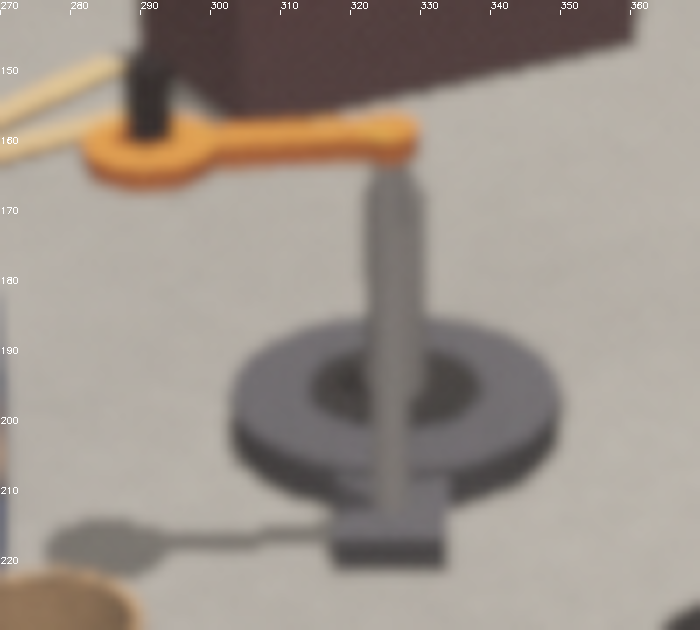

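View pics/c4.png

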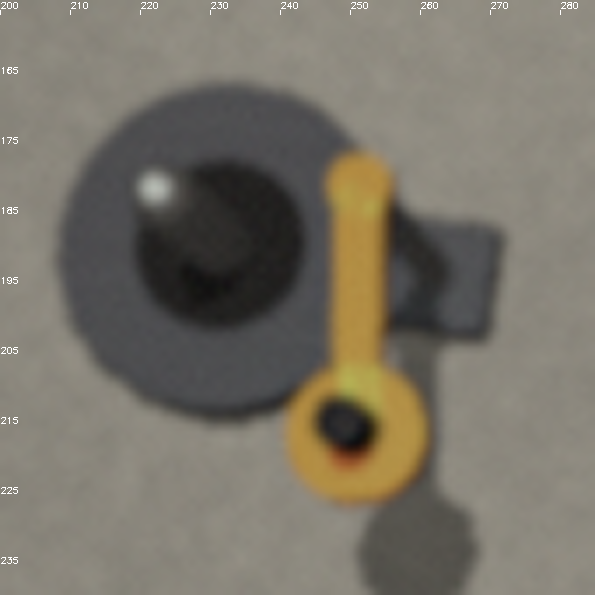

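The crops show the roll on the holder: its core rim is centred near side (327.7,246.8) and top (414.1,196.5). The keeper knob is at side (290,148) and top (249,216), and the spindle tip is at top (222,182). Next I triangulate.

```bash
python3 - <<'E'
from h import *
s=load("side","0");t=load("top","0")
for c in(s,t): print("cam",-c["R"].T@c["t"])
p,e=tri(s,(327.7,246.8),t,(414.1,196.5)); print("core_top",p,e)
# rack base corners top (z=.012?) 
for uv in((384,156),(422,156),(383.5,209.5),(423.5,209.5)): print("rack corner",onz(t,*uv,0.012))
for uv in((326,334.5),(405,331)): print("rack corner side",onz(s,*uv,0.0), onz(s,*uv,.012))
# stand base circle, from image top edge pts (c4 coords) on z=.02
pts=[(58,255),(70,190),(100,140),(150,103),(225,83),(290,95),(340,125),(65,310),(100,360),(150,402)]
P=np.array([onz(t,200+a/7,155+b/7,.02)[:2] for a,b in pts])
A=np.c_[2*P,np.ones(len(P))]; r=np.linalg.lstsq(A,(P**2).sum(1),rcond=None)[0]; print("stand top",r[:2],np.sqrt(r[2]+r[:2]@r[:2]))
pts=[(232,395),(245,360),(290,332),(350,320),(440,320),(500,335),(545,362),(560,395),(255,440)]
P=np.array([onz(s,270+a/7,140+b/7,.02)[:2] for a,b in pts])
A=np.c_[2*P,np.ones(len(P))]; r=np.linalg.lstsq(A,(P**2).sum(1),rcond=None)[0]; print("stand side",r[:2],np.sqrt(r[2]+r[:2]@r[:2]))
print("spindle tip top",onz(t,200+155/7,155+187/7,.12),"side",onz(s,270+395/7,140+163/7,.12))
# disc of keeper: top face z=.171, pivot end
print("disc",onz(t,200+357/7,155+432/7,.171),onz(s,270+147/7,140+148/7,.171))
print("pivot",onz(t,200+359/7,155+183/7,.171),onz(s,270+397/7,140+130/7,.171))
print("knob",onz(t,200+345/7,155+420/7,.201),onz(s,270+149/7,140+57/7,.201))
E
```

```text
cam [ 0.44884867 -0.96474052  0.68305482]
cam [ 0.34210884 -0.03062652  1.16414089]
core_top [ 0.53080743 -0.21662388  0.16877275] 0.00025985124140068657
rack corner [ 0.67457164 -0.16711071  0.012     ]
rack corner [ 0.67429191 -0.27245631  0.012     ]
rack corner [ 0.52504455 -0.16186619  0.012     ]
rack corner [ 0.52455974 -0.27007806  0.012     ]
rack corner side [ 0.52221739 -0.26109968  0.        ] [ 0.52092844 -0.27346134  0.012     ]
rack corner side [ 0.67245762 -0.26849712  0.        ] [ 0.66852922 -0.28072882  0.012     ]
stand top [0.57850353 0.25059712] 0.06580240668542829
stand side [0.57810185 0.24557627] 0.06510637718247447
spindle tip top [0.57959467 0.25131792 0.12      ] side [0.57891259 0.24398577 0.12      ]
disc [0.48371708 0.16519304 0.171     ] [0.48250992 0.15727516 0.171     ]
pivot [0.56892451 0.16725236 0.171     ] [0.57084199 0.16187382 0.171     ]
knob [0.48337025 0.16333035 0.201     ] [0.48481779 0.16740776 0.201     ]
```

```bash
cat > pl.py <<'E'
from h import *
def plan(pos,R):
    s=get_state(); Rc=Ro.from_quat(s["tcp_rot"]); d=Rc.inv().apply(np.asarray(pos)-s["eef_pos"])*1e3
    rv=(Rc.inv()*R).as_rotvec(degrees=True)
    print("t",round(s["time"],2),"pos",s["eef_pos"].round(4),"F",s["contact_force"].round(1),"open",round(s["opening"],3))
    print("shift mm (current tool axes)",d.round(1),"|",np.linalg.norm(d).round(1),"turn deg",rv.round(2))
    d2=R.inv().apply(np.asarray(pos)-s["eef_pos"])*1e3; print("shift in target axes",d2.round(1))
E
python3 -m jog '[{"z":-6,"rz":7.1},{"z":-6,"rz":7.1},{"z":-6,"rz":7.1},{"z":-6,"rz":7.1},{"z":-6,"rz":7.1},{"z":-6,"rz":7.1},{"z":-6,"rz":7.1},{"rz":7.1}]'
python3 -m jog '[{"rz":7.1},{"rz":7.1},{"rz":7.1},{"x":28,"y":29},{"x":28,"y":29},{"x":28,"y":29},{"x":28,"y":29},{"x":28,"y":29}]'
python3 -m jog '[{"x":28,"y":29},{"x":28,"y":29},{"x":28,"y":29},{"x":28,"y":29},{"x":28,"y":29},{"x":28,"y":29},{"x":28,"y":29},{"x":28,"y":29}]'
cat > tgt.py <<'E'
from pl import *
a=np.radians(-1.5); h=np.array([np.cos(a),np.sin(a),0]) 
zt=np.array([.5*h[0],.5*h[1],-np.cos(np.pi/6)]); xt=np.cos(np.pi/6)*h+np.array([0,0,.5]); yt=np.cross(zt,xt)
RG=Ro.from_matrix(np.c_[xt,yt,zt])
top=np.array([.5308,-.2166,.1700])
grasp=top+zt*.030
TG=grasp-zt*.155
RV=Ro.from_matrix(np.c_[h,np.cross([0,0,-1],h),[0,0,-1]])
E
python3 -c "
from tgt import *
print(TG)
plan(TG-zt*.10,RG)"
```

```text
[ 0.46832142 -0.21496394  0.27825318]
t 0.1 pos [0.1569 0.6563 0.4035] F [-0.4  0.2 -0.6] open 1.001
shift mm (current tool axes) [-785.2  456.7   40.1] | 909.2 turn deg [-20.34  25.29  76.16]
shift in target axes [226.7 862.8 175.5]$[0]: bad value
$[0]: bad value
$[0]: bad value
```

```bash
python3 -m jog '[{"grip":0,"x":0,"y":0,"z":-6,"rx":0,"ry":0,"rz":7.1}]'; python3 -m jog '[{"grip":0,"z":-6,"rz":7.1}]'; python3 -m jog --help
```

```text
time: 0.18
eef_pos: [0.1569, 0.6561, 0.4081]
tcp_rot: [0.822, 0.569, -0.002, 0.001]
contact_force: [0.9, -0.6, -0.8]
opening: 1.003$[0]: bad value
invalid input: not JSON, or not a number
```

```bash

python3 -m jog '[{"grip":0,"x":0,"y":0,"z":-6,"rx":0,"ry":0,"rz":7.1},{"grip":0,"x":0,"y":0,"z":-6,"rx":0,"ry":0,"rz":7.1},{"grip":0,"x":0,"y":0,"z":-6,"rx":0,"ry":0,"rz":7.1},{"grip":0,"x":0,"y":0,"z":-6,"rx":0,"ry":0,"rz":7.1},{"grip":0,"x":0,"y":0,"z":-6,"rx":0,"ry":0,"rz":7.1},{"grip":0,"x":0,"y":0,"z":-6,"rx":0,"ry":0,"rz":7.1},{"grip":0,"x":0,"y":0,"z":-6,"rx":0,"ry":0,"rz":7.1},{"grip":0,"x":0,"y":0,"z":0,"rx":0,"ry":0,"rz":7.1}]'
python3 -m jog '[{"grip":0,"x":0,"y":0,"z":0,"rx":0,"ry":0,"rz":7.1},{"grip":0,"x":0,"y":0,"z":0,"rx":0,"ry":0,"rz":7.1},{"grip":0,"x":28,"y":29,"z":0,"rx":0,"ry":0,"rz":0},{"grip":0,"x":28,"y":29,"z":0,"rx":0,"ry":0,"rz":0},{"grip":0,"x":28,"y":29,"z":0,"rx":0,"ry":0,"rz":0},{"grip":0,"x":28,"y":29,"z":0,"rx":0,"ry":0,"rz":0},{"grip":0,"x":28,"y":29,"z":0,"rx":0,"ry":0,"rz":0},{"grip":0,"x":28,"y":29,"z":0,"rx":0,"ry":0,"rz":0}]'
python3 -m jog '[{"grip":0,"x":28,"y":29,"z":0,"rx":0,"ry":0,"rz":0},{"grip":0,"x":28,"y":29,"z":0,"rx":0,"ry":0,"rz":0},{"grip":0,"x":28,"y":29,"z":0,"rx":0,"ry":0,"rz":0},{"grip":0,"x":28,"y":29,"z":0,"rx":0,"ry":0,"rz":0},{"grip":0,"x":28,"y":29,"z":0,"rx":0,"ry":0,"rz":0},{"grip":0,"x":28,"y":29,"z":0,"rx":0,"ry":0,"rz":0},{"grip":0,"x":28,"y":29,"z":0,"rx":0,"ry":0,"rz":0},{"grip":0,"x":28,"y":29,"z":0,"rx":0,"ry":0,"rz":0}]'
python3 -c "
from tgt import *
plan(TG-zt*.10,RV);plan(TG-zt*.10,RG)"
```

```text
time: 0.85
eef_pos: [0.157, 0.6565, 0.4537]
tcp_rot: [0.994, 0.107, 0.0, -0.001]
contact_force: [-0.4, -0.1, 0.7]
opening: 0.999
time: 1.52
eef_pos: [0.3209, 0.4764, 0.4521]
tcp_rot: [1.0, -0.013, -0.0, 0.0]
contact_force: [0.6, 1.5, 0.1]
opening: 0.999
time: 2.18
eef_pos: [0.5387, 0.2382, 0.4522]
tcp_rot: [1.0, -0.014, -0.0, 0.0]
contact_force: [0.4, -0.4, -0.8]
opening: 1.004
t 2.18 pos [0.5387 0.2382 0.4522] F [ 0.4 -0.4 -0.8] open 1.004
shift mm (current tool axes) [-108.   455.    87.5] | 475.7 turn deg [ 0.01  0.04 -0.06]
shift in target axes [-108.5  454.9   87.4]
t 2.18 pos [0.5387 0.2382 0.4522] F [ 0.4 -0.4 -0.8] open 1.004
shift mm (current tool axes) [-108.   455.    87.5] | 475.7 turn deg [ 2.000e-02  3.004e+01 -6.000e-02]
shift in target axes [-137.7  454.9   21.4]
```

```bash

python3 -m jog '[{"grip":0,"x":-9,"y":38,"z":7,"rx":0,"ry":0,"rz":0},{"grip":0,"x":-9,"y":38,"z":7,"rx":0,"ry":0,"rz":0},{"grip":0,"x":-9,"y":38,"z":7,"rx":0,"ry":0,"rz":0},{"grip":0,"x":-9,"y":38,"z":7,"rx":0,"ry":0,"rz":0},{"grip":0,"x":-9,"y":38,"z":7,"rx":0,"ry":0,"rz":0},{"grip":0,"x":-9,"y":38,"z":7,"rx":0,"ry":0,"rz":0},{"grip":0,"x":-9,"y":38,"z":7,"rx":0,"ry":0,"rz":0},{"grip":0,"x":-9,"y":38,"z":7,"rx":0,"ry":0,"rz":0}]'
python3 -m jog '[{"grip":0,"x":-9,"y":38,"z":7,"rx":0,"ry":0,"rz":0},{"grip":0,"x":-9,"y":38,"z":7,"rx":0,"ry":0,"rz":0},{"grip":0,"x":-9,"y":38,"z":7,"rx":0,"ry":0,"rz":0},{"grip":0,"x":0,"y":0,"z":0,"rx":0,"ry":6,"rz":0},{"grip":0,"x":0,"y":0,"z":0,"rx":0,"ry":6,"rz":0},{"grip":0,"x":0,"y":0,"z":0,"rx":0,"ry":6,"rz":0},{"grip":0,"x":0,"y":0,"z":0,"rx":0,"ry":6,"rz":0},{"grip":0,"x":0,"y":0,"z":0,"rx":0,"ry":6,"rz":0}]'
python3 -c "
from tgt import *
plan(TG-zt*.10,RG)
s=snap('side','1');t=snap('top','1')
crop(s,260,150,160,150,5,'d1.png'); crop(t,350,130,110,110,5,'d2.png')
"
```

```text
time: 2.85
eef_pos: [0.4565, -0.0634, 0.3961]
tcp_rot: [1.0, -0.013, -0.0, -0.0]
contact_force: [1.7, -1.0, 0.3]
opening: 1.0
time: 3.52
eef_pos: [0.4273, -0.1753, 0.3753]
tcp_rot: [0.965, -0.014, 0.261, 0.004]
contact_force: [0.4, 0.6, -0.2]
opening: 0.999
t 3.52 pos [ 0.4273 -0.1753  0.3753] F [ 0.4  0.6 -0.2] open 0.999
shift mm (current tool axes) [-12.   38.6   5.1] | 40.7 turn deg [ 0.06 -0.24 -0.1 ]
shift in target axes [-12.1  38.6   5.1]
```

View pics/d1.png

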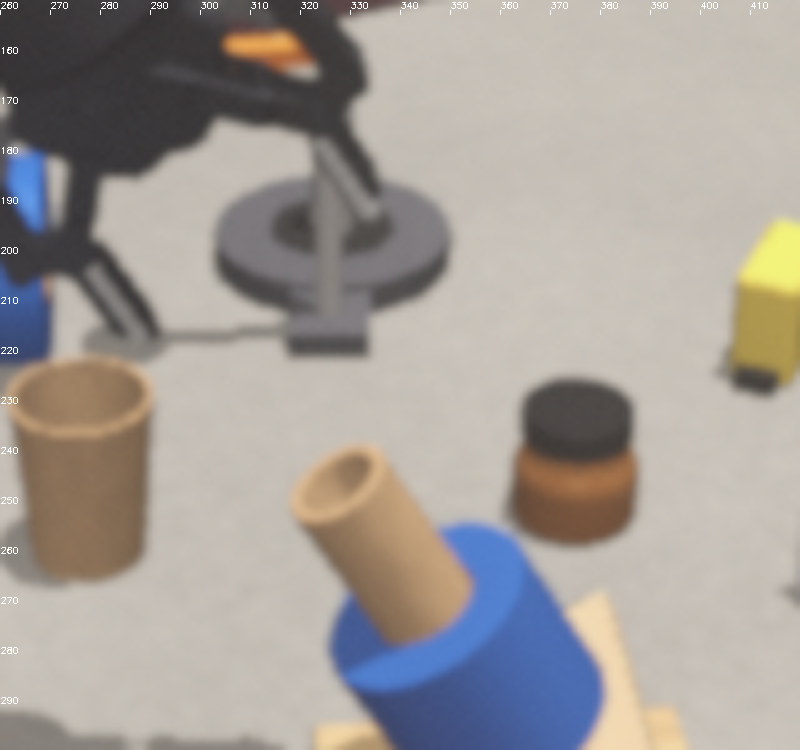

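View pics/d2.png

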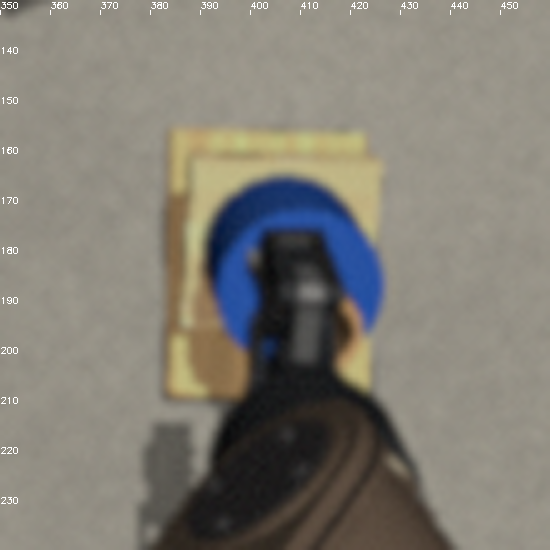

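The gripper is tilted with the core and still about 40 mm to its +y side, with fingertips at side (288,217) and (377,195). I'll shift it onto the axis and check again.

```bash

python3 -m jog '[{"grip":0,"x":-6,"y":20,"z":0,"rx":0,"ry":0,"rz":0},{"grip":0,"x":-6,"y":19,"z":0,"rx":0,"ry":0,"rz":0},{"grip":0,"x":0,"y":0,"z":0,"rx":0,"ry":0,"rz":0}]'
python3 -c "
from tgt import *
plan(TG-zt*.10,RG)
s=snap('side','2');t=snap('top','2')
S=get_state();R=Ro.from_quat(S['tcp_rot'])
for d in([0,0,.16],[-.0425,0,.16],[.0425,0,.16]): 
  P=S['eef_pos']+R.apply(d); print(P,proj(s,P),proj(t,P))
crop(s,260,150,160,150,5,'e1.png'); crop(t,370,145,75,75,6,'e2.png')
"
```

```text
time: 3.87
eef_pos: [0.4156, -0.2155, 0.3692]
tcp_rot: [0.966, -0.014, 0.257, 0.004]
contact_force: [-0.4, -0.3, -0.3]
opening: 0.999
t 3.87 pos [ 0.4156 -0.2155  0.3692] F [-0.4 -0.3 -0.3] open 0.999
shift mm (current tool axes) [ 0.2 -2.   5.1] | 5.4 turn deg [ 0.09  0.21 -0.15]
shift in target axes [ 0.2 -1.9  5.1]
[ 0.49565636 -0.21610537  0.23063763] [307.40555995 218.44603323] [419.51868892 206.93708429]
[ 0.45881208 -0.21504331  0.20948058] [286.70918083 229.70519239] [417.85278553 224.85499923]
[ 0.53250064 -0.21716743  0.25179469] [328.48869655 206.9749315 ] [421.19714159 188.47491341]
```

View pics/e1.png

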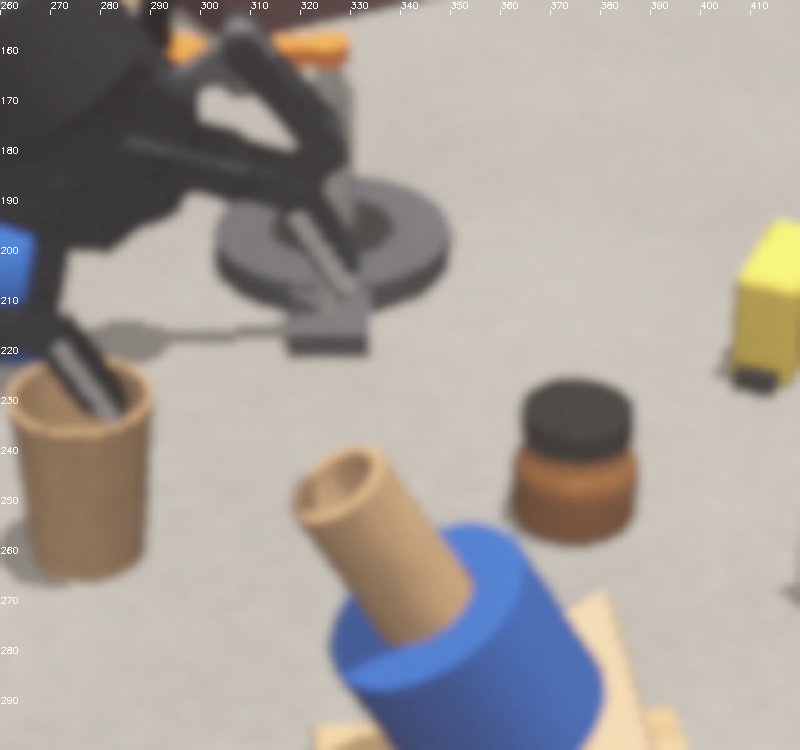

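View pics/e2.png

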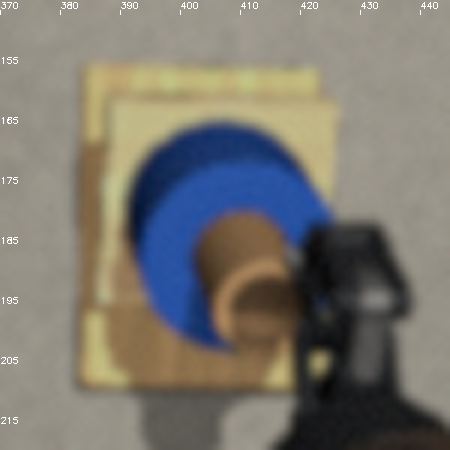

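```bash

python3 -m jog '[{"grip":0,"x":0,"y":-2,"z":25,"rx":0,"ry":0,"rz":0},{"grip":0,"x":0,"y":0,"z":25,"rx":0,"ry":0,"rz":0},{"grip":0,"x":0,"y":0,"z":15,"rx":0,"ry":0,"rz":0},{"grip":0,"x":0,"y":0,"z":0,"rx":0,"ry":0,"rz":0}]'
python3 -c "
from tgt import *
plan(TG,RG)
s=snap('side','3');t=snap('top','3')
S=get_state();R=Ro.from_quat(S['tcp_rot'])
for d in([0,0,.16],[-.0425,0,.16],[.0425,0,.16],[.05,0,.1],[.05,.011,.16],[.05,-.011,.16]): 
  P=S['eef_pos']+R.apply(d); print(P,proj(s,P),proj(t,P))
crop(s,280,190,120,120,6,'f1.png'); crop(t,370,145,75,75,8,'f2.png')
"
```

```text
time: 4.3
eef_pos: [0.4488, -0.2112, 0.3101]
tcp_rot: [0.967, -0.013, 0.256, 0.001]
contact_force: [-0.0, 0.2, -0.2]
opening: 1.002
t 4.3 pos [ 0.4488 -0.2112  0.3101] F [-0.   0.2 -0.2] open 1.002
shift mm (current tool axes) [ 1.3  3.5 37.4] | 37.6 turn deg [-0.27  0.36 -0.06]
shift in target axes [ 1.   3.3 37.4]
[ 0.52862507 -0.2138257   0.17447758] [326.24444385 243.39483251] [413.37659233 196.9116942 ]
[ 0.49179551 -0.21286117  0.15329025] [306.10905071 254.08834558] [411.95154367 213.89873972]
[ 0.56545463 -0.21479023  0.19566491] [346.73722878 232.50686748] [414.81004746 179.44926348]
[ 0.54205057 -0.21425976  0.25141631] [333.78262062 206.01618368] [419.63976004 184.1910238 ]
[ 0.57167352 -0.22595686  0.19939075] [351.17155752 233.91434411] [419.83904805 176.42458855]
[ 0.57223442 -0.20396403  0.19941695] [349.62692671 227.28684997] [410.28397714 176.21238802]
```

View pics/f1.png

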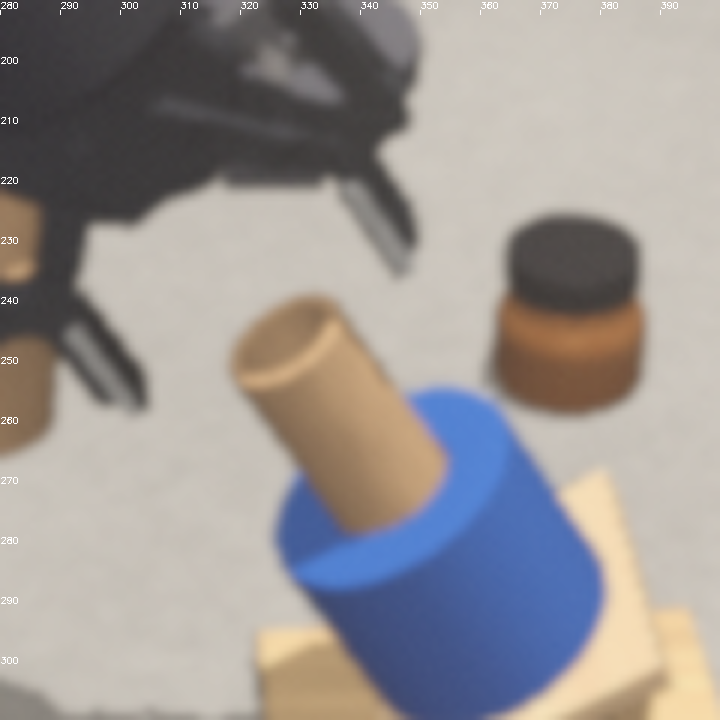

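View pics/f2.png

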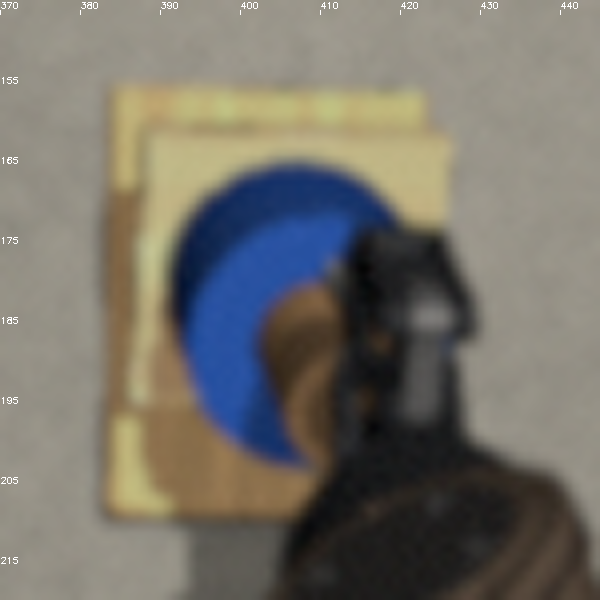

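```bash

python3 -m jog '[{"grip":0,"x":1,"y":3,"z":13,"rx":0,"ry":0,"rz":0},{"grip":0,"x":0,"y":0,"z":13,"rx":0,"ry":0,"rz":0},{"grip":0,"x":0,"y":0,"z":12,"rx":0,"ry":0,"rz":0},{"grip":0,"x":0,"y":0,"z":0,"rx":0,"ry":0,"rz":0},{"grip":0,"x":0,"y":0,"z":0,"rx":0,"ry":0,"rz":0}]' 40
python3 -c "
from tgt import *
plan(TG,RG)
s=snap('side','4');t=snap('top','4')
crop(s,280,190,120,120,6,'g1.png'); crop(t,370,145,75,75,8,'g2.png')
"
```

```text
time: 4.82
eef_pos: [0.4685, -0.2162, 0.2819]
tcp_rot: [0.966, -0.013, 0.259, 0.004]
contact_force: [0.1, -1.0, 0.1]
opening: 0.996
t 4.82 pos [ 0.4685 -0.2162  0.2819] F [ 0.1 -1.   0.1] open 0.996
shift mm (current tool axes) [-2.  -1.2  3.1] | 3.9 turn deg [ 0.02 -0.02 -0.01]
shift in target axes [-2.  -1.2  3.1]
```

View pics/g1.png

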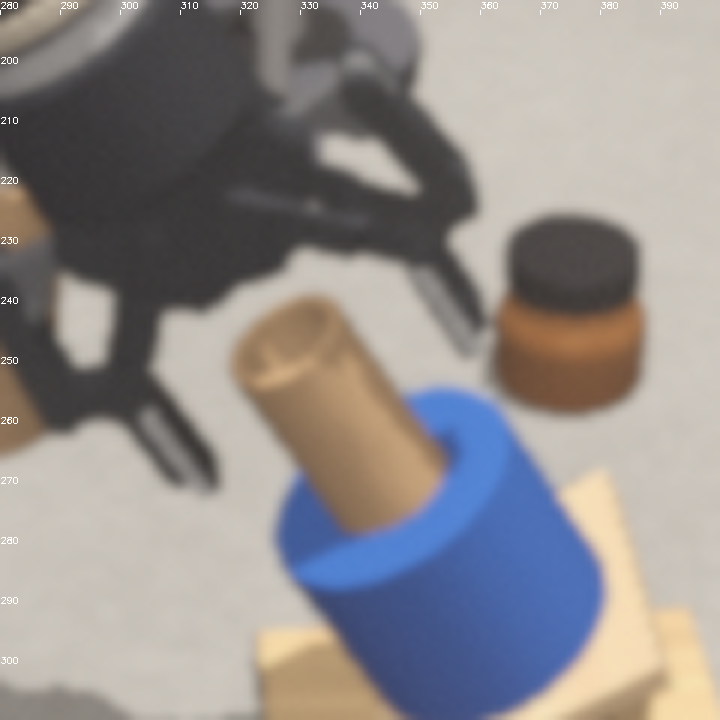

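View pics/g2.png

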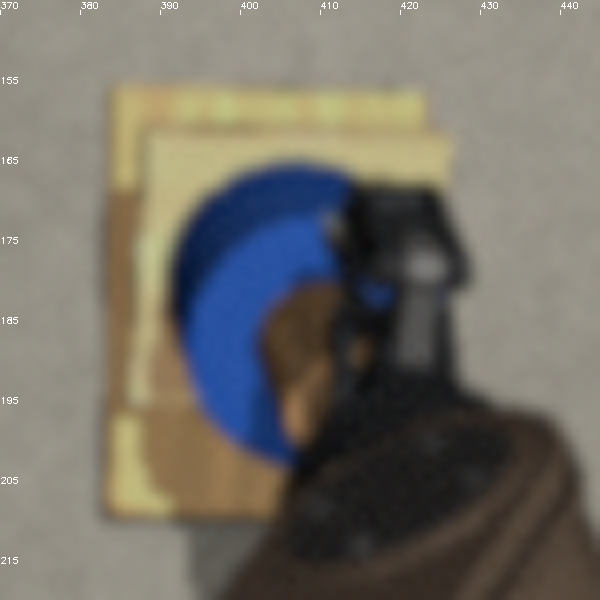

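```bash

python3 -m jog '[{"grip":0,"x":-2,"y":-1,"z":3,"rx":0,"ry":0,"rz":0},{"grip":0.3,"x":0,"y":0,"z":0,"rx":0,"ry":0,"rz":0},{"grip":0.45,"x":0,"y":0,"z":0,"rx":0,"ry":0,"rz":0},{"grip":0.7,"x":0,"y":0,"z":0,"rx":0,"ry":0,"rz":0},{"grip":1,"x":0,"y":0,"z":0,"rx":0,"ry":0,"rz":0},{"grip":1,"x":0,"y":0,"z":0,"rx":0,"ry":0,"rz":0},{"grip":1,"x":0,"y":0,"z":0,"rx":0,"ry":0,"rz":0},{"grip":1,"x":0,"y":0,"z":0,"rx":0,"ry":0,"rz":0}]' 50
python3 -m jog '[{"grip":1,"x":0,"y":0,"z":0,"rx":0,"ry":0,"rz":0},{"grip":1,"x":0,"y":0,"z":0,"rx":0,"ry":0,"rz":0},{"grip":1,"x":0,"y":0,"z":0,"rx":0,"ry":0,"rz":0},{"grip":1,"x":0,"y":0,"z":0,"rx":0,"ry":0,"rz":0}]'
python3 -c "
from tgt import *
plan(TG,RG)"
```

```text
time: 5.58
eef_pos: [0.4685, -0.2155, 0.278]
tcp_rot: [0.966, -0.013, 0.259, 0.004]
contact_force: [-1.1, 0.7, 1.8]
opening: 0.449
time: 5.92
eef_pos: [0.4685, -0.2155, 0.278]
tcp_rot: [0.966, -0.013, 0.259, 0.004]
contact_force: [0.2, 0.4, 4.1]
opening: 0.446
t 5.92 pos [ 0.4685 -0.2155  0.278 ] F [0.2 0.4 4.1] open 0.446
shift mm (current tool axes) [ 0.  -0.5 -0.3] | 0.6 turn deg [ 0.07 -0.06 -0.04]
shift in target axes [ 0.  -0.5 -0.3]
```

```bash

python3 -m jog '[{"grip":1,"x":0,"y":0,"z":-5,"rx":0,"ry":0,"rz":0},{"grip":1,"x":0,"y":0,"z":-8,"rx":0,"ry":0,"rz":0},{"grip":1,"x":0,"y":0,"z":-8,"rx":0,"ry":0,"rz":0},{"grip":1,"x":0,"y":0,"z":-8,"rx":0,"ry":0,"rz":0}]'
python3 -m jog '[{"grip":1,"x":0,"y":0,"z":-10,"rx":0,"ry":0,"rz":0},{"grip":1,"x":0,"y":0,"z":-10,"rx":0,"ry":0,"rz":0},{"grip":1,"x":0,"y":0,"z":-10,"rx":0,"ry":0,"rz":0},{"grip":1,"x":0,"y":0,"z":-10,"rx":0,"ry":0,"rz":0},{"grip":1,"x":0,"y":0,"z":-10,"rx":0,"ry":0,"rz":0},{"grip":1,"x":0,"y":0,"z":-10,"rx":0,"ry":0,"rz":0},{"grip":1,"x":0,"y":0,"z":0,"rx":0,"ry":0,"rz":0},{"grip":1,"x":0,"y":0,"z":0,"rx":0,"ry":0,"rz":0}]'
python3 -c "
from tgt import *
s=snap('side','5');t=snap('top','5')
"
```

```text
time: 6.25
eef_pos: [0.4539, -0.2148, 0.3026]
tcp_rot: [0.966, -0.014, 0.259, 0.003]
contact_force: [6.1, -0.5, -1.0]
opening: 0.452
time: 6.92
eef_pos: [0.4234, -0.2141, 0.3548]
tcp_rot: [0.966, -0.013, 0.259, 0.004]
contact_force: [-0.5, -0.7, -1.7]
opening: 0.451
```

View pics/side_5.png

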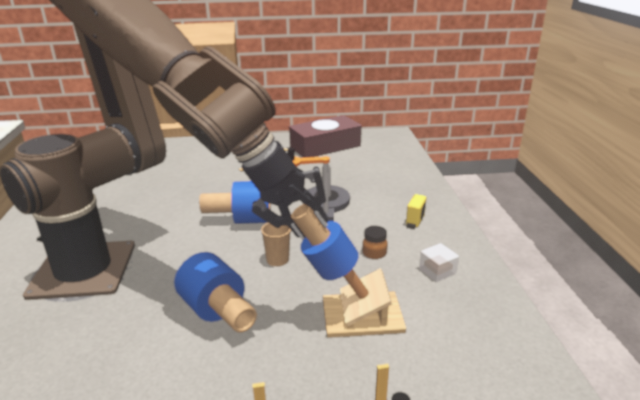

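The roll is off the dowel and held straight along its axis; the dowel tip shows at side (355,283). Next: lift, turn upright and travel.

```bash

python3 -m jog '[{"grip":1,"x":4,"y":0,"z":-15,"rx":0,"ry":0,"rz":0},{"grip":1,"x":15,"y":0,"z":-26,"rx":0,"ry":0,"rz":0},{"grip":1,"x":18,"y":0,"z":-30,"rx":0,"ry":0,"rz":0},{"grip":1,"x":18,"y":0,"z":-30,"rx":0,"ry":0,"rz":0},{"grip":1,"x":15,"y":0,"z":-25,"rx":0,"ry":0,"rz":0},{"grip":1,"x":0,"y":0,"z":0,"rx":0,"ry":-4,"rz":0},{"grip":1,"x":0,"y":0,"z":0,"rx":0,"ry":-5,"rz":0},{"grip":1,"x":0,"y":0,"z":0,"rx":0,"ry":-5,"rz":0}]'
python3 -m jog '[{"grip":1,"x":0,"y":0,"z":0,"rx":0,"ry":-5,"rz":0},{"grip":1,"x":0,"y":0,"z":0,"rx":0,"ry":-5,"rz":0},{"grip":1,"x":0,"y":0,"z":0,"rx":0,"ry":-4,"rz":0},{"grip":1,"x":0,"y":0,"z":0,"rx":0,"ry":-2,"rz":0},{"grip":1,"x":0,"y":0,"z":0,"rx":0,"ry":0,"rz":0}]'
python3 -c "
from tgt import *
plan([.579,.249,.50],RV)"
```

```text
time: 7.68
eef_pos: [0.4214, -0.2141, 0.4988]
tcp_rot: [0.99, -0.014, 0.137, 0.002]
contact_force: [1.0, 1.2, -2.3]
opening: 0.448
time: 8.1
eef_pos: [0.4218, -0.2141, 0.4976]
tcp_rot: [1.0, -0.013, -0.001, -0.001]
contact_force: [1.3, -0.5, -0.5]
opening: 0.447
t 8.1 pos [ 0.4218 -0.2141  0.4976] F [ 1.3 -0.5 -0.5] open 0.447
shift mm (current tool axes) [ 144.8 -467.1   -2.1] | 489.0 turn deg [-0.08  0.12 -0.03]
shift in target axes [ 145.  -467.    -2.4]
```

```bash

python3 -m jog '[{"grip":1,"x":5,"y":-16,"z":0,"rx":0,"ry":0,"rz":0},{"grip":1,"x":11,"y":-36,"z":0,"rx":0,"ry":0,"rz":0},{"grip":1,"x":11,"y":-36,"z":0,"rx":0,"ry":0,"rz":0},{"grip":1,"x":11,"y":-36,"z":0,"rx":0,"ry":0,"rz":0},{"grip":1,"x":11,"y":-36,"z":0,"rx":0,"ry":0,"rz":0},{"grip":1,"x":11,"y":-36,"z":0,"rx":0,"ry":0,"rz":0},{"grip":1,"x":11,"y":-36,"z":0,"rx":0,"ry":0,"rz":0},{"grip":1,"x":11,"y":-36,"z":0,"rx":0,"ry":0,"rz":0}]'
python3 -m jog '[{"grip":1,"x":11,"y":-36,"z":0,"rx":0,"ry":0,"rz":0},{"grip":1,"x":11,"y":-36,"z":0,"rx":0,"ry":0,"rz":0},{"grip":1,"x":11,"y":-36,"z":0,"rx":0,"ry":0,"rz":0},{"grip":1,"x":11,"y":-36,"z":0,"rx":0,"ry":0,"rz":0},{"grip":1,"x":11,"y":-36,"z":0,"rx":0,"ry":0,"rz":0},{"grip":1,"x":5,"y":-16,"z":0,"rx":0,"ry":0,"rz":0},{"grip":1,"x":0,"y":0,"z":0,"rx":0,"ry":0,"rz":0},{"grip":1,"x":0,"y":0,"z":0,"rx":0,"ry":0,"rz":0}]'
python3 -c "
from tgt import *
plan([.579,.249,.50],RV)
s=snap('side','6');t=snap('top','6')
crop(s,260,20,130,220,3,'k1.png'); crop(t,180,120,110,110,5,'k2.png')
"
```

```text
time: 8.77
eef_pos: [0.5109, 0.0537, 0.4982]
tcp_rot: [1.0, -0.013, 0.0, -0.0]
contact_force: [0.5, -0.5, -2.0]
opening: 0.451
time: 9.43
eef_pos: [0.576, 0.2468, 0.4974]
tcp_rot: [1.0, -0.013, -0.001, 0.0]
contact_force: [-0.3, -0.5, -2.2]
opening: 0.452
t 9.43 pos [0.576  0.2468 0.4974] F [-0.3 -0.5 -2.2] open 0.452
shift mm (current tool axes) [ 2.9 -2.2 -2.6] | 4.5 turn deg [0.01 0.08 0.05]
shift in target axes [ 2.9 -2.2 -2.6]
```

View pics/k1.png

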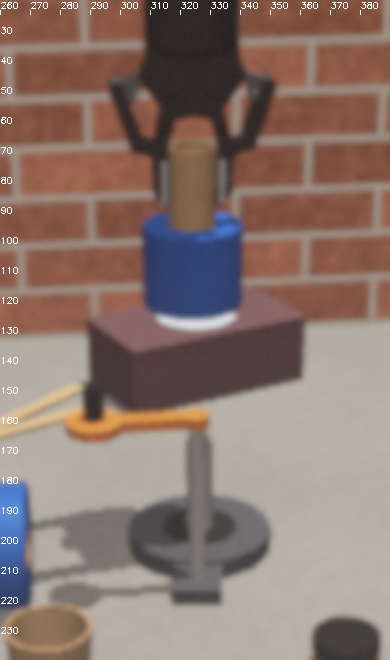

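View pics/k2.png

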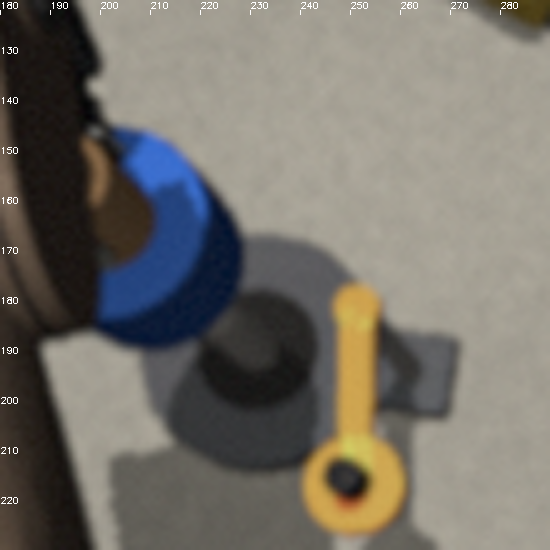

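```bash

python3 -c "
from tgt import *
s=load('side','_6');t=load('top','_6')
S=get_state(); x,y,z=S['eef_pos']; R=Ro.from_quat(S['tcp_rot'])
ax=R.apply([0,0,1])
for d in(.125,.19,.26): 
  P=S['eef_pos']+ax*d; print('axis d',d,P.round(4),proj(s,P).round(1),proj(t,P).round(1))
for zz in(.02,.05,.1,.12): print('spindle',zz,proj(s,[.579,.249,zz]).round(1),proj(t,[.579,.249,zz]).round(1))
f=s['frame'].astype(int); 
for v in range(100,125,3):
  r=f[v]; m=np.where((r[:,2]>r[:,0]+35)&(np.abs(np.arange(640)-324)<40))[0]; print('blue row',v,m.min(),m.max(),(m.min()+m.max())/2)
# predicted silhouette at film
b=S['eef_pos']+ax*.26
for h in(.0,.03,.06): print('pred',[proj(s,b-ax*h+np.array(o)).round(1) for o in([-.042,0,0],[.042,0,0],[0,-.042,0])])
for v in range(60,100,4): print(v,f[v,308:345,0].tolist()) if v in(84,) else None
a=np.linspace(0,2*np.pi,24,endpoint=False)
im=t['frame'][:,:,::-1].copy(); im=cv2.resize(im[120:230,180:290],None,fx=5,fy=5,interpolation=cv2.INTER_CUBIC)
for h,c in((0,(0,0,255)),(.07,(0,255,0))):
  for q in a:
    p=proj(t,b-ax*h+R.apply([.042*np.cos(q),.042*np.sin(q),0])); cv2.circle(im,(int((p[0]-180+.5)*5),int((p[1]-120+.5)*5)),2,c,-1)
for q in a:
    p=proj(t,np.array([.579+.066*np.cos(q),.249+.066*np.sin(q),.02])); cv2.circle(im,(int((p[0]-180+.5)*5),int((p[1]-120+.5)*5)),2,(255,255,0),-1)
cv2.imwrite('pics/m2.png',im)
im=s['frame'][:,:,::-1].copy(); im=cv2.resize(im[60:220,270:380],None,fx=4,fy=4,interpolation=cv2.INTER_CUBIC)
for q in a:
  for P,c in((b+R.apply([.042*np.cos(q),.042*np.sin(q),0]),(0,0,255)),(b-ax*.07+R.apply([.042*np.cos(q),.042*np.sin(q),0]),(0,255,0)),(np.array([.579+.066*np.cos(q),.249+.066*np.sin(q),.02]),(255,255,0))):
    p=proj(s,P); cv2.circle(im,(int((p[0]-270+.5)*4),int((p[1]-60+.5)*4)),2,c,-1)
cv2.imwrite('pics/m1.png',im)
"
```

```text
axis d 0.125 [0.5758 0.2453 0.373 ] [324.6  68.3] [191.9 154.9]
axis d 0.19 [0.5757 0.2453 0.308 ] [324.8  94.3] [201.9 163.6]
axis d 0.26 [0.5757 0.2453 0.238 ] [324.9 121.1] [211.3 171.8]
spindle 0.02 [326.4 195.4] [232.3 190. ]
spindle 0.05 [326.4 185.8] [229.7 187.7]
spindle 0.1 [326.3 169.3] [225.  183.7]
spindle 0.12 [326.3 162.5] [223.  181.9]
blue row 100 309 339 324.0
blue row 103 309 339 324.0
blue row 106 309 339 324.0
blue row 109 309 339 324.0
blue row 112 309 339 324.0
blue row 115 309 338 323.5
blue row 118 310 339 324.5
blue row 121 310 338 324.0
blue row 124 315 333 324.0
pred [array([308.5, 121.8]), array([341.2, 120.4]), array([326.7, 126.9])]
pred [array([308.2, 110.5]), array([341.4, 109.1]), array([326.7, 115.3])]
pred [array([308. ,  98.9]), array([341.5,  97.6]), array([326.6, 103.5])]
84 [155, 152, 138, 109, 79, 84, 101, 103, 97, 104, 115, 121, 125, 127, 127, 129, 128, 126, 123, 122, 120, 115, 106, 92, 90, 103, 102, 88, 94, 122, 145, 151, 150, 148, 148, 150, 149]
```

View pics/m1.png

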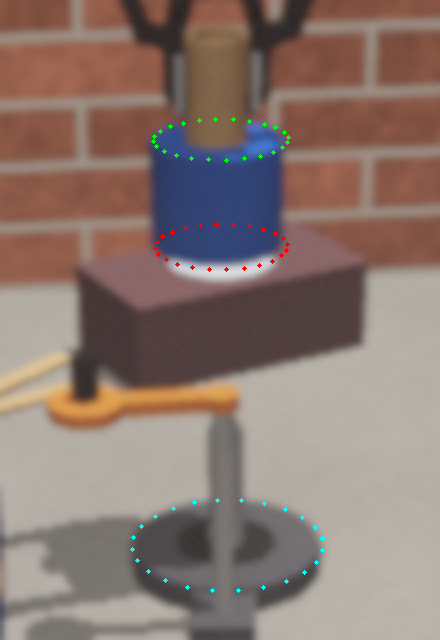

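View pics/m2.png

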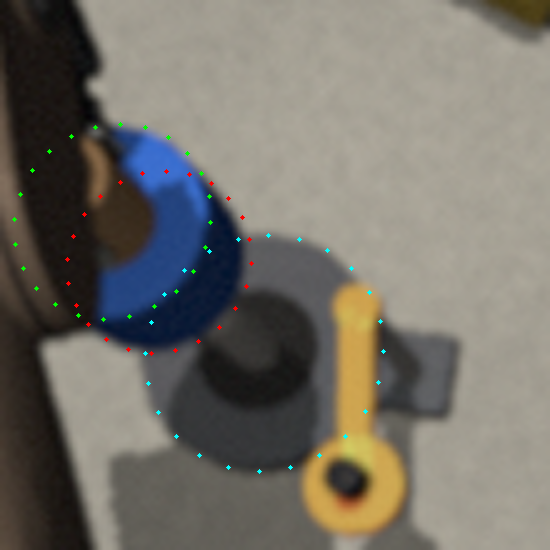

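The side view shows the film centred at u 324.0 and the spindle at 326.3, so the roll needs about +5 mm in x. I'll lower it to just above the tip with a part correction and remeasure.

```bash

python3 -m jog '[{"grip":1,"x":4,"y":-2,"z":8,"rx":0,"ry":0,"rz":0},{"grip":1,"x":0,"y":0,"z":20,"rx":0,"ry":0,"rz":0},{"grip":1,"x":0,"y":0,"z":25,"rx":0,"ry":0,"rz":0},{"grip":1,"x":0,"y":0,"z":25,"rx":0,"ry":0,"rz":0},{"grip":1,"x":0,"y":0,"z":10,"rx":0,"ry":0,"rz":0},{"grip":1,"x":0,"y":0,"z":0,"rx":0,"ry":0,"rz":0},{"grip":1,"x":0,"y":0,"z":0,"rx":0,"ry":0,"rz":0}]'
cat > m.py <<'E'
from tgt import *
import sys
tag=sys.argv[1]; D=float(sys.argv[2]) if len(sys.argv)>2 else .26
s=snap('side',tag);t=snap('top',tag)
S=get_state(); R=Ro.from_quat(S['tcp_rot']); ax=R.apply([0,0,1]); b=S['eef_pos']+ax*D
print(S['eef_pos'].round(4),'F',S['contact_force'].round(1),'bottom pred',b.round(4))
f=s['frame'].astype(int); q=int(proj(s,b-ax*.03)[1]); 
for v in range(q-12,q+10,4):
  r=f[v]; g=(r[:,2]-r[:,0]).astype(float); mid=int(proj(s,b)[0]); 
  th=40; i=mid
  while g[i]>th and i>mid-60: i-=1
  L=i+(th-g[i])/(g[i+1]-g[i]); i=mid
  while g[i]>th and i<mid+60: i+=1
  Rr=i-(th-g[i])/(g[i-1]-g[i]); print(v,round(L,2),round(Rr,2),'c',round((L+Rr)/2,2))
print('pred c',(proj(s,b-ax*.03+np.array([-.042,0,0]))+proj(s,b-ax*.03+np.array([.042,0,0])))/2, 'spindle',proj(s,[.579,.249,.1]))
a=np.linspace(0,2*np.pi,36,endpoint=False)
def ov(c,x0,y0,w,h,k,name):
  im=cv2.resize(c['frame'][y0:y0+h,x0:x0+w,::-1].copy(),None,fx=k,fy=k,interpolation=cv2.INTER_CUBIC)
  for q in a:
    o=np.array([np.cos(q),np.sin(q),0])
    for P,col in((b+.042*R.apply(o),(0,0,255)),(b-.07*ax+.042*R.apply(o),(0,255,0)),(np.array([.579,.249,.02])+.066*o,(255,255,0))):
      p=proj(c,P); cv2.circle(im,(int((p[0]-x0+.5)*k),int((p[1]-y0+.5)*k)),1,col,-1)
  cv2.imwrite('pics/'+name,im)
ov(s,280,90,90,130,4,'ov1_%s.png'%tag); ov(t,180,130,100,100,6,'ov2_%s.png'%tag)
E
python3 m.py 7
```

```text
time: 10.12
eef_pos: [0.5801, 0.2472, 0.4106]
tcp_rot: [1.0, -0.014, -0.0, 0.0]
contact_force: [-1.5, -0.0, -0.9]
opening: 0.449
[0.5805 0.2476 0.4129] F [ 0.1 -0.3 -1.1] bottom pred [0.5814 0.2479 0.1529]
128 371.0 356.33 c 363.67
132 311.08 340.84 c 325.96
136 311.11 340.76 c 325.94
140 310.94 340.73 c 325.84
144 311.11 340.81 c 325.96
148 311.11 340.44 c 325.78
pred c [327.03587693 140.68225171] spindle [326.28996468 169.27042216]
```

View pics/ov1_7.png

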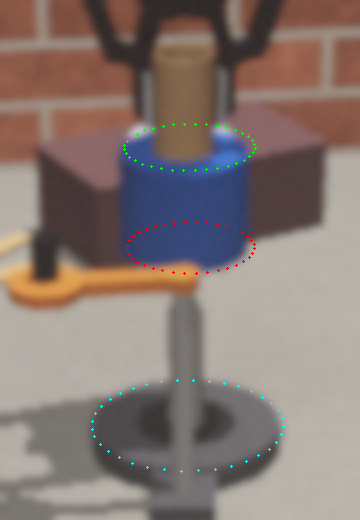

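View pics/ov2_7.png

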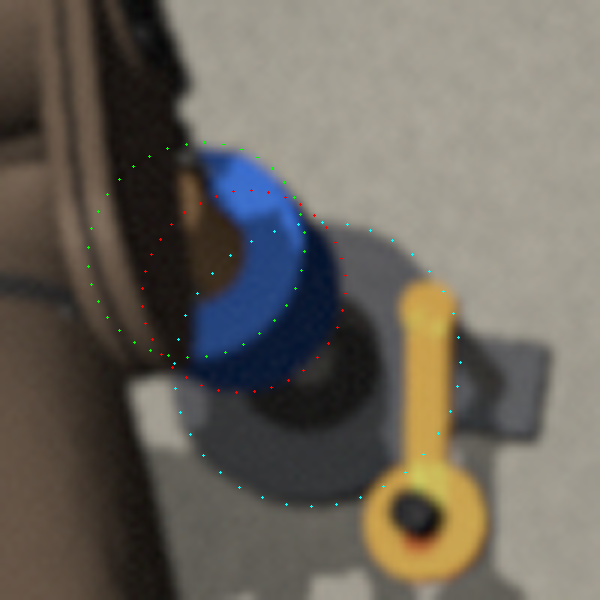

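```bash

python3 -m jog '[{"grip":1,"x":1,"y":-1.5,"z":5,"rx":0,"ry":0,"rz":0},{"grip":1,"x":0,"y":0,"z":10,"rx":0,"ry":0,"rz":0},{"grip":1,"x":0,"y":0,"z":10,"rx":0,"ry":0,"rz":0},{"grip":1,"x":0,"y":0,"z":10,"rx":0,"ry":0,"rz":0},{"grip":1,"x":0,"y":0,"z":10,"rx":0,"ry":0,"rz":0},{"grip":1,"x":0,"y":0,"z":8,"rx":0,"ry":0,"rz":0},{"grip":1,"x":0,"y":0,"z":0,"rx":0,"ry":0,"rz":0}]'
python3 m.py 8
python3 -m jog '[{"grip":1,"x":0,"y":0,"z":4,"rx":0,"ry":0,"rz":0},{"grip":1,"x":0,"y":0,"z":5,"rx":0,"ry":0,"rz":0},{"grip":1,"x":0,"y":0,"z":5,"rx":0,"ry":0,"rz":0},{"grip":1,"x":0,"y":0,"z":0,"rx":0,"ry":0,"rz":0}]'

```

```text
time: 10.8
eef_pos: [0.5804, 0.2492, 0.3541]
tcp_rot: [1.0, -0.014, -0.002, 0.001]
contact_force: [-0.4, -0.4, -2.3]
opening: 0.448
[0.5809 0.2493 0.3568] F [ 0.2 -0.4 -0.5] bottom pred [0.5806 0.2492 0.0968]
148 417.0 -inf c -inf
152 310.89 339.86 c 325.38
156 337.73 -inf c -inf
160 358.0 486.0 c 422.0
164 331.33 347.33 c 339.33
168 330.7 349.5 c 340.1
pred c [326.79401207 160.11899994] spindle [326.28996468 169.27042216]
time: 11.23
eef_pos: [0.5807, 0.2492, 0.3422]
tcp_rot: [1.0, -0.014, -0.001, 0.0]
contact_force: [-0.6, 0.9, -2.1]
opening: 0.451m.py:14: RuntimeWarning: divide by zero encountered in scalar divide
  Rr=i-(th-g[i])/(g[i-1]-g[i]); print(v,round(L,2),round(Rr,2),'c',round((L+Rr)/2,2))
```

View pics/ov1_8.png

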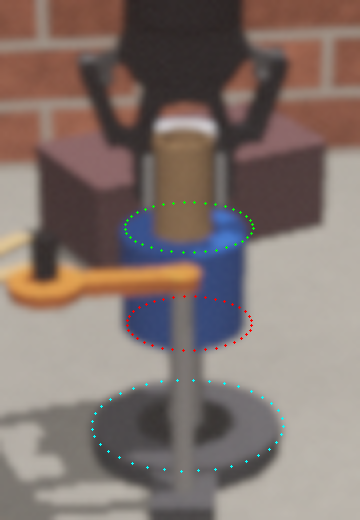

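View pics/ov2_8.png

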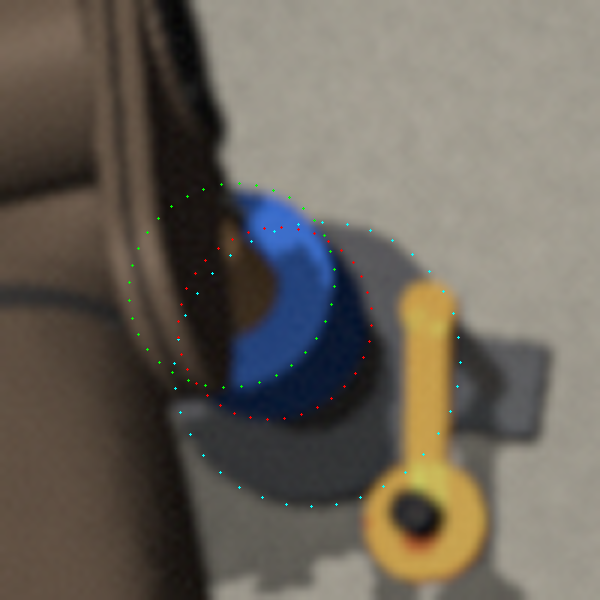

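The spindle is inside the bore with no contact force. I keep lowering slowly, with a +1 mm correction in x.

```bash

python3 -m jog '[{"grip":1,"x":1,"y":0,"z":5,"rx":0,"ry":0,"rz":0},{"grip":1,"x":0,"y":0,"z":7,"rx":0,"ry":0,"rz":0},{"grip":1,"x":0,"y":0,"z":7,"rx":0,"ry":0,"rz":0},{"grip":1,"x":0,"y":0,"z":5,"rx":0,"ry":0,"rz":0},{"grip":1,"x":0,"y":0,"z":0,"rx":0,"ry":0,"rz":0}]'
python3 -m jog '[{"grip":1,"x":0,"y":0,"z":5,"rx":0,"ry":0,"rz":0},{"grip":1,"x":0,"y":0,"z":6,"rx":0,"ry":0,"rz":0},{"grip":1,"x":0,"y":0,"z":6,"rx":0,"ry":0,"rz":0},{"grip":1,"x":0,"y":0,"z":5,"rx":0,"ry":0,"rz":0},{"grip":1,"x":0,"y":0,"z":0,"rx":0,"ry":0,"rz":0}]'
python3 m.py 9 2>/dev/null
```

```text
time: 11.65
eef_pos: [0.5814, 0.2491, 0.3174]
tcp_rot: [1.0, -0.014, -0.002, 0.0]
contact_force: [-0.5, 0.1, -1.0]
opening: 0.447
time: 12.07
eef_pos: [0.5815, 0.2492, 0.2958]
tcp_rot: [1.0, -0.014, -0.001, 0.0]
contact_force: [-1.0, 0.2, -2.4]
opening: 0.45
[0.5819 0.2493 0.2971] F [ 0.3 -0.1 -1. ] bottom pred [0.5817 0.2492 0.0371]
168 323.07 317.83 c 320.45
172 328.17 329.69 c 328.93
176 328.6 332.0 c 330.3
180 328.67 332.0 c 330.33
184 328.6 332.0 c 330.3
188 328.62 331.88 c 330.25
pred c [327.29589305 180.10397951] spindle [326.28996468 169.27042216]
```

View pics/ov1_9.png

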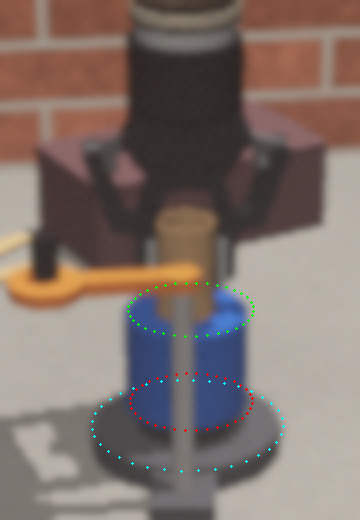

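```bash

python3 -m jog '[{"grip":1,"x":0,"y":0,"z":4,"rx":0,"ry":0,"rz":0},{"grip":1,"x":0,"y":0,"z":4,"rx":0,"ry":0,"rz":0},{"grip":1,"x":0,"y":0,"z":3,"rx":0,"ry":0,"rz":0},{"grip":1,"x":0,"y":0,"z":0,"rx":0,"ry":0,"rz":0}]'
python3 -m jog '[{"grip":1,"x":0,"y":0,"z":1,"rx":0,"ry":0,"rz":0},{"grip":1,"x":0,"y":0,"z":1,"rx":0,"ry":0,"rz":0},{"grip":1,"x":0,"y":0,"z":0,"rx":0,"ry":0,"rz":0}]'
python3 -m jog '[{"grip":1,"x":0,"y":0,"z":1,"rx":0,"ry":0,"rz":0},{"grip":1,"x":0,"y":0,"z":1,"rx":0,"ry":0,"rz":0},{"grip":1,"x":0,"y":0,"z":0,"rx":0,"ry":0,"rz":0}]'

```

```text
time: 12.5
eef_pos: [0.5817, 0.2492, 0.2856]
tcp_rot: [1.0, -0.014, -0.001, 0.0]
contact_force: [-0.6, -0.2, -1.4]
opening: 0.451
time: 12.75
eef_pos: [0.582, 0.2493, 0.2845]
tcp_rot: [1.0, -0.014, -0.0, 0.0]
contact_force: [-0.9, 0.5, -1.4]
opening: 0.445
time: 13.0
eef_pos: [0.5819, 0.2493, 0.2824]
tcp_rot: [1.0, -0.014, -0.0, 0.0]
contact_force: [-0.2, 0.1, -1.7]
opening: 0.448
```

```bash

python3 -m jog '[{"grip":1,"x":0,"y":0,"z":1,"rx":0,"ry":0,"rz":0},{"grip":1,"x":0,"y":0,"z":0.5,"rx":0,"ry":0,"rz":0},{"grip":1,"x":0,"y":0,"z":0,"rx":0,"ry":0,"rz":0}]'
python3 -m jog '[{"grip":1,"x":0,"y":0,"z":1,"rx":0,"ry":0,"rz":0},{"grip":1,"x":0,"y":0,"z":0,"rx":0,"ry":0,"rz":0},{"grip":1,"x":0,"y":0,"z":0,"rx":0,"ry":0,"rz":0}]'
python3 m.py 10 2>/dev/null
```

```text
time: 13.25
eef_pos: [0.582, 0.2493, 0.281]
tcp_rot: [1.0, -0.014, -0.0, 0.0]
contact_force: [0.1, -0.0, -2.1]
opening: 0.45
time: 13.5
eef_pos: [0.582, 0.2493, 0.28]
tcp_rot: [1.0, -0.014, -0.0, 0.0]
contact_force: [0.2, 0.2, -2.5]
opening: 0.451
[0.582  0.2493 0.2801] F [ 0.7  0.3 -1.7] bottom pred [0.582  0.2493 0.0201]
173 323.0 317.67 c 320.33
177 328.28 330.36 c 329.32
181 328.58 331.22 c 329.9
185 328.65 331.22 c 329.94
189 328.56 331.33 c 329.95
193 328.62 331.88 c 330.25
pred c [327.40716064 185.6490182 ] spindle [326.28996468 169.27042216]
```

View pics/ov1_10.png

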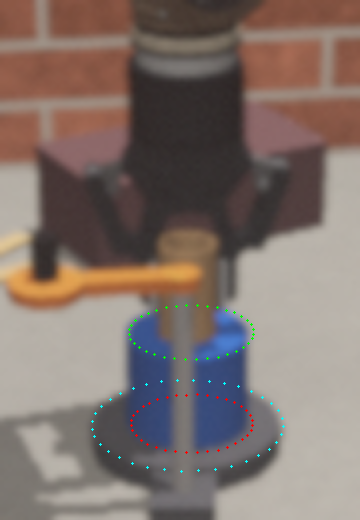

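```bash

python3 -m jog '[{"grip":1,"x":0,"y":0,"z":1,"rx":0,"ry":0,"rz":0},{"grip":1,"x":0,"y":0,"z":0,"rx":0,"ry":0,"rz":0},{"grip":1,"x":0,"y":0,"z":0,"rx":0,"ry":0,"rz":0}]'
python3 -m jog '[{"grip":1,"x":0,"y":0,"z":1,"rx":0,"ry":0,"rz":0},{"grip":1,"x":0,"y":0,"z":0,"rx":0,"ry":0,"rz":0},{"grip":1,"x":0,"y":0,"z":0,"rx":0,"ry":0,"rz":0}]'
```

```text
time: 13.85
eef_pos: [0.5821, 0.2493, 0.2794]
tcp_rot: [1.0, -0.014, 0.0, -0.0]
contact_force: [0.6, -0.2, -0.8]
opening: 0.452
time: 14.1
eef_pos: [0.5823, 0.2494, 0.2793]
tcp_rot: [1.0, -0.014, 0.0, -0.0]
contact_force: [-1.6, -0.1, 5.4]
opening: 0.451
```

```bash

python3 -m jog '[{"grip":0.52,"x":0,"y":0,"z":0,"rx":0,"ry":0,"rz":0},{"grip":0.5,"x":0,"y":0,"z":0,"rx":0,"ry":0,"rz":0},{"grip":0.45,"x":0,"y":0,"z":0,"rx":0,"ry":0,"rz":0},{"grip":0.38,"x":0,"y":0,"z":0,"rx":0,"ry":0,"rz":0},{"grip":0.35,"x":0,"y":0,"z":0,"rx":0,"ry":0,"rz":0},{"grip":0.35,"x":0,"y":0,"z":0,"rx":0,"ry":0,"rz":0}]'
python3 m.py 11 2>/dev/null |head -1
```

```text
time: 14.6
eef_pos: [0.5819, 0.2493, 0.2778]
tcp_rot: [1.0, -0.014, -0.0, 0.0]
contact_force: [0.2, -0.1, -0.2]
opening: 0.655
[0.582  0.2493 0.278 ] F [ 0.4 -0.1 -0.3] bottom pred [0.5819 0.2493 0.018 ]
```

View pics/ov1_11.png

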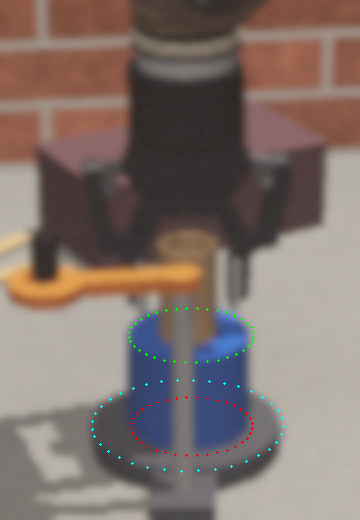

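```bash

python3 -m jog '[{"grip":0.35,"x":0,"y":0,"z":-8,"rx":0,"ry":0,"rz":0},{"grip":0.35,"x":0,"y":0,"z":-15,"rx":0,"ry":0,"rz":0},{"grip":0.35,"x":0,"y":0,"z":-25,"rx":0,"ry":0,"rz":0},{"grip":0.35,"x":0,"y":0,"z":-35,"rx":0,"ry":0,"rz":0},{"grip":0.35,"x":0,"y":0,"z":-35,"rx":0,"ry":0,"rz":0},{"grip":0.35,"x":-30,"y":15,"z":-20,"rx":0,"ry":0,"rz":0},{"grip":0.35,"x":-35,"y":15,"z":0,"rx":0,"ry":0,"rz":0},{"grip":0.35,"x":0,"y":0,"z":0,"rx":0,"ry":0,"rz":0}]'
python3 -c "
from tgt import *
s=snap('side','12');t=snap('top','12')
crop(s,270,130,100,95,7,'n1.png'); crop(t,180,140,100,100,6,'n2.png')
plan([.484,.165,.36],RV)
for z in (.02,.09,.155): print(z,proj(s,[.579,.249,z]).round(1),proj(t,[.579,.249,z]).round(1))
"
```

```text
time: 15.37
eef_pos: [0.5115, 0.22, 0.4162]
tcp_rot: [1.0, -0.013, -0.002, 0.001]
contact_force: [-0.0, 0.8, -1.6]
opening: 0.655
t 15.47 pos [0.515  0.2208 0.4166] F [1.3 0.7 0.2] open 0.647
shift mm (current tool axes) [-29.5  56.7  56.6] | 85.3 turn deg [-0.02 -0.04 -0.06]
shift in target axes [-29.5  56.6  56.6]
0.02 [326.4 195.4] [232.3 190. ]
0.09 [326.3 172.6] [226.  184.5]
0.155 [326.2 150.4] [219.4 178.8]
```

View pics/n1.png

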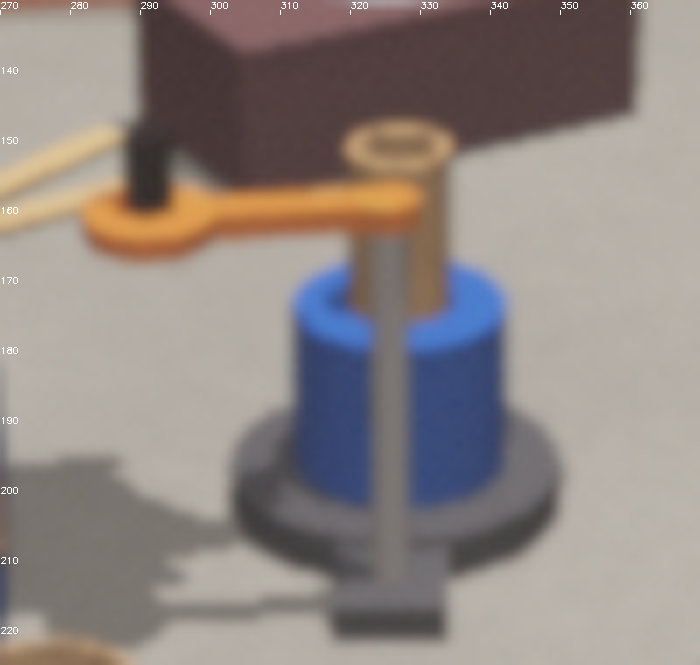

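View pics/n2.png

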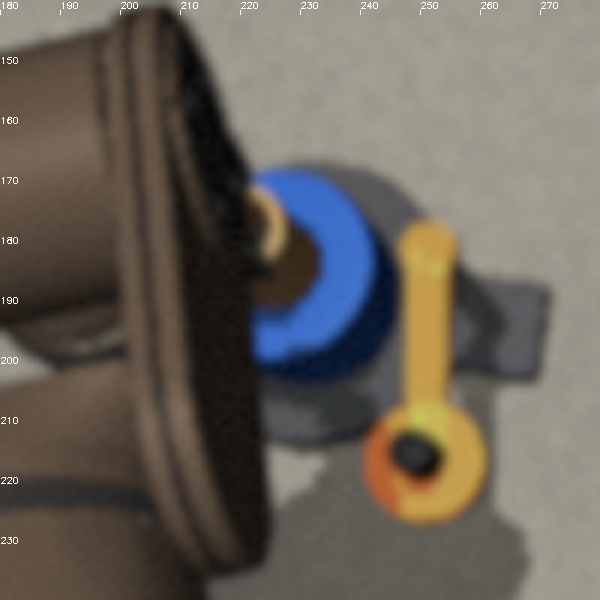

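The roll is home: the rim centre is at side (327,151), against (326.2,150.4) predicted for z = 155 mm. The keeper is still open, with its knob at side (290,148) and top (248,216). I go to the knob.

```bash

python3 -m jog '[{"grip":0.35,"x":-15,"y":28,"z":5,"rx":0,"ry":0,"rz":0},{"grip":0.35,"x":-15,"y":28,"z":5,"rx":0,"ry":0,"rz":0},{"grip":0.35,"x":0,"y":0,"z":0,"rx":0,"ry":0,"rz":0},{"grip":0.35,"x":0,"y":0,"z":0,"rx":0,"ry":0,"rz":0}]' 40
python3 -c "
from tgt import *
s=snap('side','13');t=snap('top','13')
crop(s,240,80,100,95,7,'o1.png'); crop(t,200,160,100,90,6,'o2.png')
plan([.484,.165,.351],RV)
"
```

```text
time: 15.8
eef_pos: [0.4852, 0.1653, 0.4061]
tcp_rot: [1.0, -0.014, 0.0, -0.0]
contact_force: [0.1, 0.1, 0.5]
opening: 0.644
t 15.9 pos [0.4858 0.1662 0.4069] F [0.1 0.5 0.4] open 0.652
shift mm (current tool axes) [-1.9  1.3 55.9] | 56.0 turn deg [-0.04 -0.1  -0.07]
shift in target axes [-1.8  1.3 55.9]
```

View pics/o1.png

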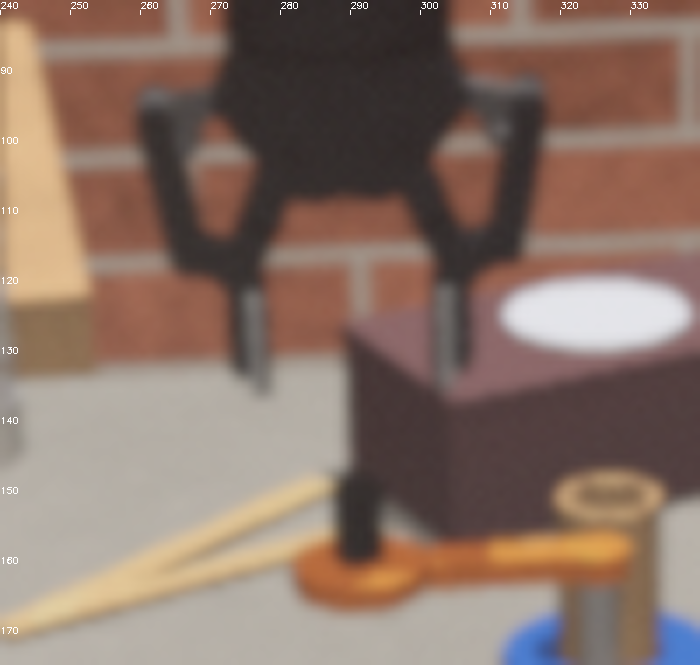

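View pics/o2.png

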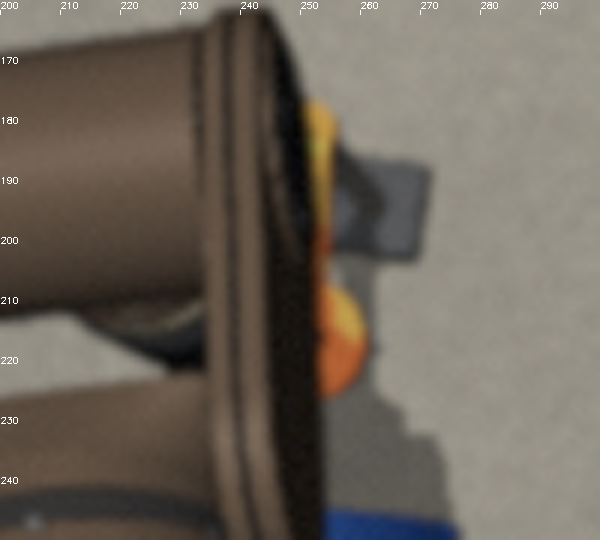

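The pads straddle the knob in the side view: mid u 290, knob 290.5. I descend and close.

```bash

python3 -m jog '[{"grip":0.35,"x":-1,"y":1,"z":15,"rx":0,"ry":0,"rz":0},{"grip":0.35,"x":0,"y":0,"z":20,"rx":0,"ry":0,"rz":0},{"grip":0.35,"x":0,"y":0,"z":15,"rx":0,"ry":0,"rz":0},{"grip":0.35,"x":0,"y":0,"z":4,"rx":0,"ry":0,"rz":0},{"grip":0.35,"x":0,"y":0,"z":0,"rx":0,"ry":0,"rz":0}]' 40
python3 -c "
from tgt import *
s=snap('side','14')
crop(s,240,80,100,95,7,'p1.png')
plan([.484,.165,.351],RV)
"
```

```text
time: 16.32
eef_pos: [0.4841, 0.1656, 0.351]
tcp_rot: [1.0, -0.013, -0.001, 0.0]
contact_force: [0.9, -0.3, 0.5]
opening: 0.646
t 16.37 pos [0.4843 0.1655 0.3523] F [-0.7 -0.   0.3] open 0.649
shift mm (current tool axes) [-0.3  0.5  1.3] | 1.5 turn deg [-0.01  0.01 -0.01]
shift in target axes [-0.3  0.5  1.3]
```

View pics/p1.png

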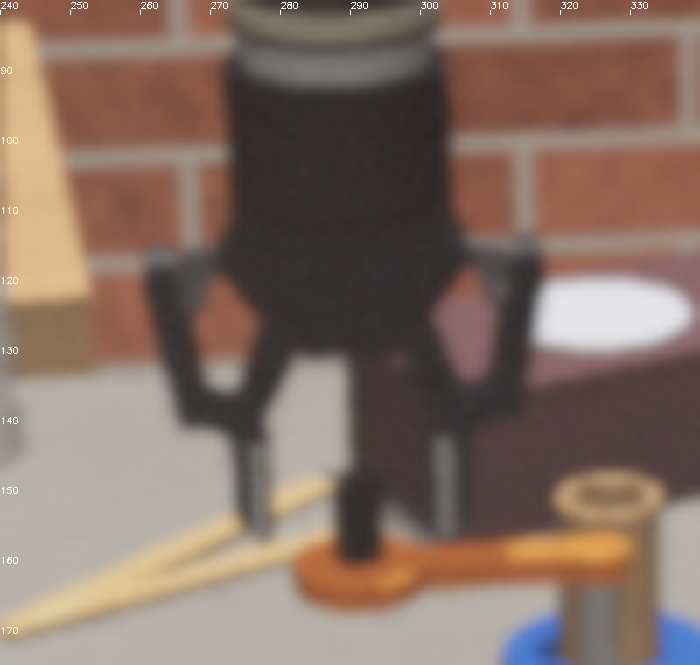

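The tips at (277,156) and (303,155) bracket the knob at (290.5,148–160), above the arm. Closing now.

```bash

python3 -m jog '[{"grip":0.6,"x":0,"y":0,"z":0,"rx":0,"ry":0,"rz":0},{"grip":0.75,"x":0,"y":0,"z":0,"rx":0,"ry":0,"rz":0},{"grip":1,"x":0,"y":0,"z":0,"rx":0,"ry":0,"rz":0},{"grip":1,"x":0,"y":0,"z":0,"rx":0,"ry":0,"rz":0},{"grip":1,"x":0,"y":0,"z":0,"rx":0,"ry":0,"rz":0},{"grip":1,"x":0,"y":0,"z":0,"rx":0,"ry":0,"rz":0},{"grip":1,"x":0,"y":0,"z":0,"rx":0,"ry":0,"rz":0}]' 40
python3 - <<'E'
from tgt import *
S=get_state(); print(S['qpos'].round(2)); k=S['eef_pos'][:2]; piv=np.array([.570,.165])
# pivot consistent: dist .085 from knob and spindle
from scipy.optimize import least_squares
sp=np.array([.579,.2495]); r=least_squares(lambda p:[np.linalg.norm(p-k)-.085,np.linalg.norm(p-sp)-.085],piv).x; print('pivot',r)
a0=np.arctan2(*(k-r)[::-1]); a1=np.arctan2(*(sp-r)[::-1]); a0%=2*np.pi
print(np.degrees([a0,a1]))
n=16; A=np.linspace(a0,a1,n+1); P=r+.085*np.c_[np.cos(A),np.sin(A)]; R=Ro.from_quat(S['tcp_rot'])
for d in np.diff(P,axis=0): print(R.inv().apply([*d,0]).round(4)[:2]*1e3)
E
```

```text
time: 16.95
eef_pos: [0.4843, 0.165, 0.3535]
tcp_rot: [1.0, -0.014, 0.002, -0.0]
contact_force: [2.9, 0.2, 3.8]
opening: 0.192
[ 0.13 -0.03  2.02  0.    1.14  0.16]
pivot [0.56931898 0.16505311]
[180.04025892  83.46014307]
[ 0.2 -8.9]
[ 1.2 -8.9]
[ 2.1 -8.7]
[ 3.  -8.4]
[ 3.9 -8.1]
[ 4.7 -7.6]
[ 5.5 -7.1]
[ 6.2 -6.5]
[ 6.8 -5.8]
[ 7.4 -5. ]
[ 7.9 -4.2]
[ 8.3 -3.4]
[ 8.6 -2.5]
[ 8.8 -1.6]
[ 8.9 -0.6]
[8.9 0.3]
```

```bash

python3 -m jog '[{"grip":1,"x":0,"y":-9,"z":-0.5,"rx":0,"ry":0,"rz":0},{"grip":1,"x":1,"y":-9,"z":-0.5,"rx":0,"ry":0,"rz":0},{"grip":1,"x":2,"y":-8.7,"z":0,"rx":0,"ry":0,"rz":0},{"grip":1,"x":3,"y":-8.4,"z":0,"rx":0,"ry":0,"rz":0},{"grip":1,"x":4,"y":-8,"z":0,"rx":0,"ry":0,"rz":0},{"grip":1,"x":4.7,"y":-7.6,"z":0,"rx":0,"ry":0,"rz":0},{"grip":1,"x":0,"y":0,"z":0,"rx":0,"ry":0,"rz":0}]' 40
python3 - <<'E'
from tgt import *
s=snap('side','15');t=snap('top','15')
crop(s,240,80,100,95,7,'q1.png')
E
```

```text
time: 17.53
eef_pos: [0.4994, 0.2168, 0.3533]
tcp_rot: [1.0, -0.014, -0.003, -0.001]
contact_force: [-3.7, 1.2, 6.8]
opening: 0.193
```

View pics/q1.png

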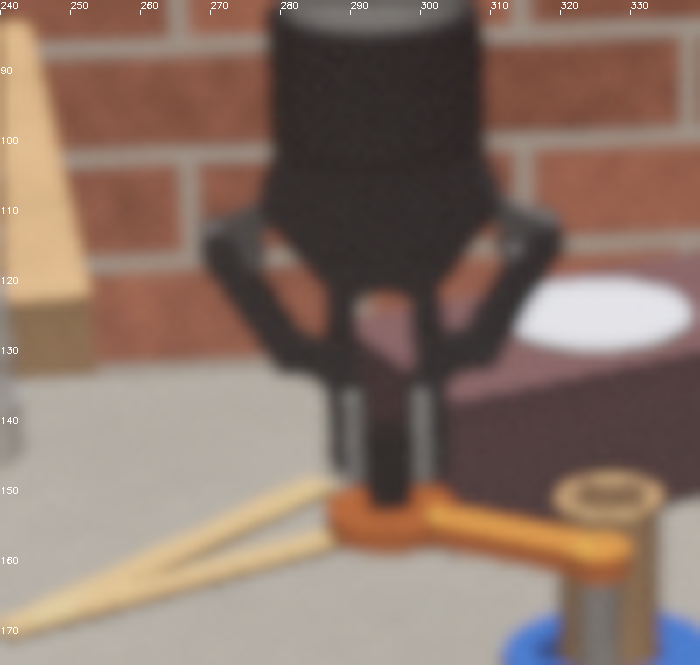

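The keeper is following, knob at (293,146) between the pads. I continue along the arc.

```bash

python3 -m jog '[{"grip":1,"x":5.5,"y":-7,"z":0,"rx":0,"ry":0,"rz":0},{"grip":1,"x":6.2,"y":-6.5,"z":0,"rx":0,"ry":0,"rz":0},{"grip":1,"x":6.8,"y":-5.8,"z":0,"rx":0,"ry":0,"rz":0},{"grip":1,"x":7.4,"y":-5,"z":0,"rx":0,"ry":0,"rz":0},{"grip":1,"x":8,"y":-4.2,"z":0,"rx":0,"ry":0,"rz":0},{"grip":1,"x":8.3,"y":-3.4,"z":0,"rx":0,"ry":0,"rz":0},{"grip":1,"x":0,"y":0,"z":0,"rx":0,"ry":0,"rz":0}]' 40
python3 -m jog '[{"grip":1,"x":8.6,"y":-2.5,"z":0,"rx":0,"ry":0,"rz":0},{"grip":1,"x":8.8,"y":-1.6,"z":0,"rx":0,"ry":0,"rz":0},{"grip":1,"x":5,"y":-0.5,"z":0,"rx":0,"ry":0,"rz":0},{"grip":1,"x":0,"y":0,"z":0,"rx":0,"ry":0,"rz":0}]' 40
python3 -m jog '[{"grip":1,"x":4,"y":0,"z":0,"rx":0,"ry":0,"rz":0},{"grip":1,"x":0,"y":0,"z":0,"rx":0,"ry":0,"rz":0}]' 40
```

```text
time: 18.22
eef_pos: [0.5402, 0.2519, 0.3534]
tcp_rot: [1.0, -0.015, -0.007, -0.009]
contact_force: [-11.4, 20.9, 8.7]
opening: 0.19
time: 18.55
eef_pos: [0.5641, 0.2557, 0.3534]
tcp_rot: [1.0, -0.014, -0.002, -0.009]
contact_force: [-2.5, 20.8, 2.4]
opening: 0.191
time: 18.72
eef_pos: [0.568, 0.2555, 0.3534]
tcp_rot: [1.0, -0.014, -0.001, -0.009]
contact_force: [-1.5, 19.7, 2.2]
opening: 0.19
```

```bash

python3 - <<'E'
from tgt import *
s=snap('side','16');t=snap('top','16')
crop(s,270,70,100,100,7,'r1.png');crop(t,180,140,100,90,6,'r2.png')
S=get_state();R=Ro.from_quat(S['tcp_rot']);print(S['eef_pos']+R.apply([0,0,.165]),R.as_matrix()[:,2],S['wrist_torque'],S['contact_force'])
E
```

```text
[0.56756607 0.2583558  0.18840681] [-0.00198015  0.01758269 -0.99984345] [ 3.22837403  0.25275523 -0.10110149] [-0.32470827 20.2527079   1.69064414]
```

View pics/r1.png

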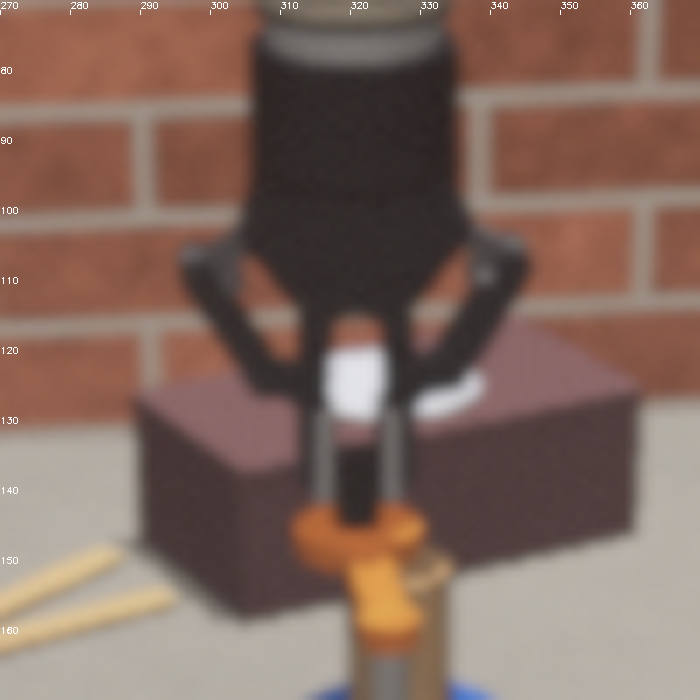

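View pics/r2.png

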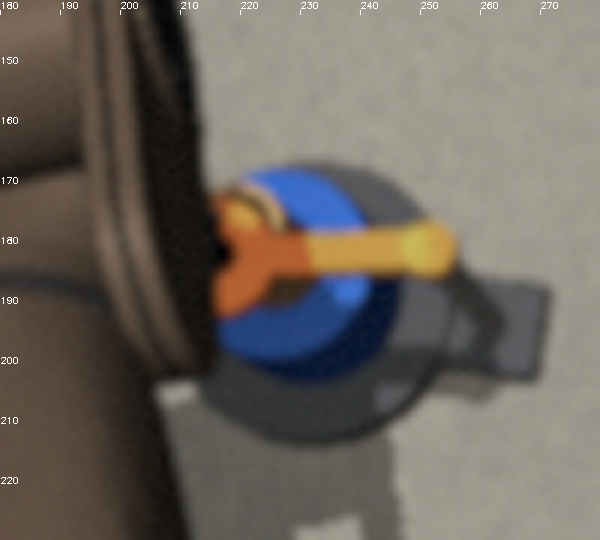

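The arm is nearly over, with the knob at side u 320 against 326 for the spindle. I relieve the sideways pull in y and continue in +x to the stop.

```bash

python3 -m jog '[{"grip":1,"x":2,"y":-4,"z":0,"rx":0,"ry":0,"rz":0},{"grip":1,"x":3,"y":-2,"z":0,"rx":0,"ry":0,"rz":0},{"grip":1,"x":0,"y":0,"z":0,"rx":0,"ry":0,"rz":0}]' 40
python3 -m jog '[{"grip":1,"x":3,"y":0,"z":0,"rx":0,"ry":0,"rz":0},{"grip":1,"x":3,"y":0,"z":0,"rx":0,"ry":0,"rz":0},{"grip":1,"x":0,"y":0,"z":0,"rx":0,"ry":0,"rz":0}]' 40
```

```text
time: 19.07
eef_pos: [0.5736, 0.2583, 0.3531]
tcp_rot: [1.0, -0.014, -0.002, -0.003]
contact_force: [-2.6, 6.0, 3.7]
opening: 0.195
time: 19.32
eef_pos: [0.5796, 0.2581, 0.3532]
tcp_rot: [1.0, -0.014, -0.002, -0.004]
contact_force: [-2.7, 6.8, 4.2]
opening: 0.192
```

```bash

python3 -m jog '[{"grip":1,"x":2,"y":0,"z":0,"rx":0,"ry":0,"rz":0},{"grip":1,"x":1,"y":0,"z":0,"rx":0,"ry":0,"rz":0},{"grip":1,"x":0,"y":0,"z":0,"rx":0,"ry":0,"rz":0}]' 40
python3 -m jog '[{"grip":1,"x":2,"y":0,"z":0,"rx":0,"ry":0,"rz":0},{"grip":1,"x":0,"y":0,"z":0,"rx":0,"ry":0,"rz":0}]' 40
python3 - <<'E'
from tgt import *
s=snap('side','17');t=snap('top','17')
crop(s,270,70,100,100,7,'s1.png');crop(t,180,140,100,90,6,'s2.png')
E
```

```text
time: 19.57
eef_pos: [0.5823, 0.2581, 0.3531]
tcp_rot: [1.0, -0.014, -0.003, -0.004]
contact_force: [-3.8, 7.7, 4.8]
opening: 0.191
time: 19.73
eef_pos: [0.5833, 0.2583, 0.3531]
tcp_rot: [1.0, -0.014, -0.005, -0.003]
contact_force: [-10.0, 7.4, 7.4]
opening: 0.191
```

View pics/s1.png

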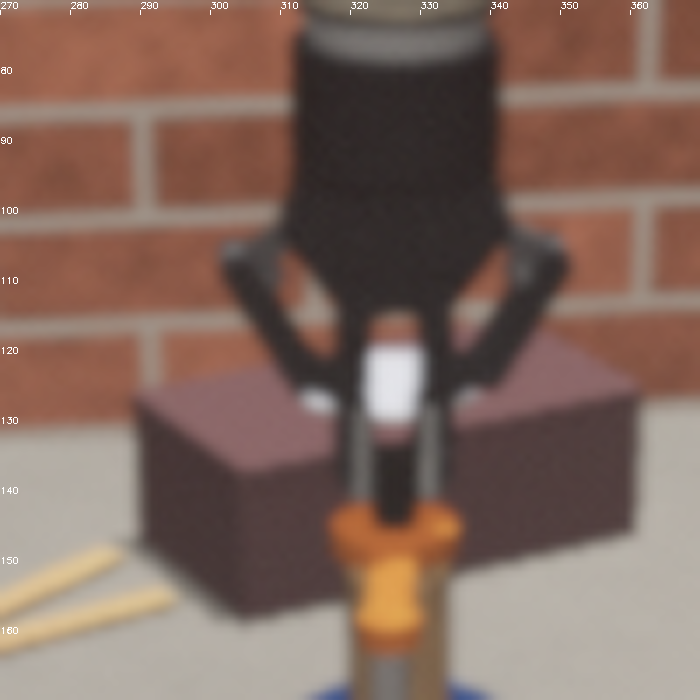

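View pics/s2.png

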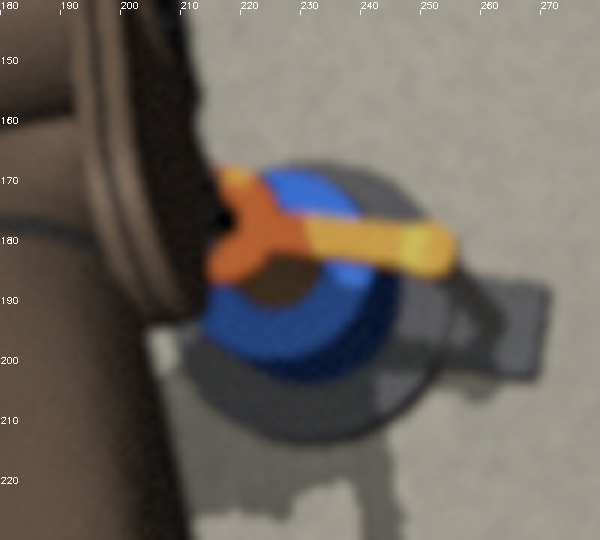

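The knob is now at side u 325.5, and force builds in x. One more push confirms the stop.

```bash

python3 -m jog '[{"grip":1,"x":1.5,"y":0,"z":0,"rx":0,"ry":0,"rz":0},{"grip":1,"x":1,"y":0,"z":0,"rx":0,"ry":0,"rz":0},{"grip":1,"x":0,"y":0,"z":0,"rx":0,"ry":0,"rz":0}]' 40

```

```text
time: 20.08
eef_pos: [0.5846, 0.2584, 0.353]
tcp_rot: [1.0, -0.014, -0.009, -0.003]
contact_force: [-16.5, 7.1, 11.3]
opening: 0.196
```

```bash

python3 -m jog '[{"grip":0.75,"x":0,"y":0,"z":0,"rx":0,"ry":0,"rz":0},{"grip":0.65,"x":0,"y":0,"z":0,"rx":0,"ry":0,"rz":0},{"grip":0.5,"x":-1,"y":0,"z":0,"rx":0,"ry":0,"rz":0},{"grip":0.5,"x":-1,"y":0,"z":0,"rx":0,"ry":0,"rz":0},{"grip":0.5,"x":0,"y":0,"z":0,"rx":0,"ry":0,"rz":0}]' 40
python3 -m jog '[{"grip":0.5,"x":0,"y":0,"z":-8,"rx":0,"ry":0,"rz":0},{"grip":0.5,"x":0,"y":0,"z":-15,"rx":0,"ry":0,"rz":0},{"grip":0.5,"x":0,"y":0,"z":-25,"rx":0,"ry":0,"rz":0},{"grip":0.5,"x":0,"y":0,"z":-35,"rx":0,"ry":0,"rz":0},{"grip":0.5,"x":-30,"y":0,"z":-20,"rx":0,"ry":0,"rz":0},{"grip":0.5,"x":-35,"y":0,"z":0,"rx":0,"ry":0,"rz":0},{"grip":0.5,"x":-35,"y":0,"z":0,"rx":0,"ry":0,"rz":0},{"grip":0.5,"x":-35,"y":0,"z":0,"rx":0,"ry":0,"rz":0}]'
python3 -m jog '[{"grip":0.5,"x":0,"y":0,"z":-25,"rx":0,"ry":0,"rz":0},{"grip":0.5,"x":0,"y":35,"z":0,"rx":0,"ry":0,"rz":0},{"grip":0.5,"x":0,"y":40,"z":0,"rx":0,"ry":0,"rz":0},{"grip":0.5,"x":0,"y":40,"z":0,"rx":0,"ry":0,"rz":0},{"grip":0.5,"x":0,"y":40,"z":0,"rx":0,"ry":0,"rz":0},{"grip":0.5,"x":0,"y":30,"z":0,"rx":0,"ry":0,"rz":0},{"grip":0.5,"x":0,"y":0,"z":0,"rx":0,"ry":0,"rz":0}]'
python3 - <<'E'
from tgt import *
s=snap('side','18');t=snap('top','18')
crop(s,270,130,100,95,7,'u1.png');crop(t,190,150,90,90,6,'u2.png')
# angle from top: knob-end disc/pivot on z=.171
E
```

```text
time: 20.5
eef_pos: [0.5858, 0.2553, 0.3523]
tcp_rot: [1.0, -0.014, -0.001, 0.0]
contact_force: [0.1, 0.3, -0.6]
opening: 0.497
time: 21.17
eef_pos: [0.4499, 0.2587, 0.4574]
tcp_rot: [1.0, -0.014, 0.001, -0.0]
contact_force: [0.2, 0.0, -0.5]
opening: 0.499
time: 21.75
eef_pos: [0.4458, 0.0701, 0.482]
tcp_rot: [1.0, -0.017, 0.001, 0.001]
contact_force: [0.2, -1.0, -0.8]
opening: 0.501
```

View pics/u1.png

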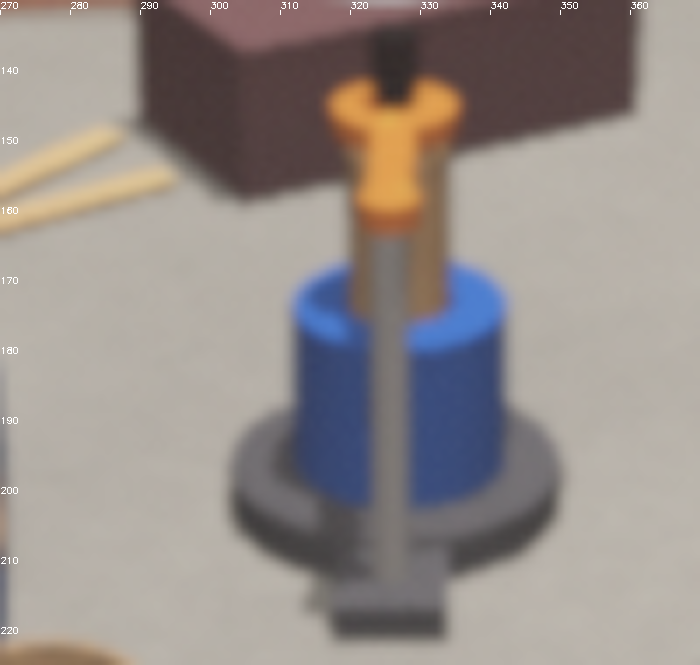

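View pics/u2.png

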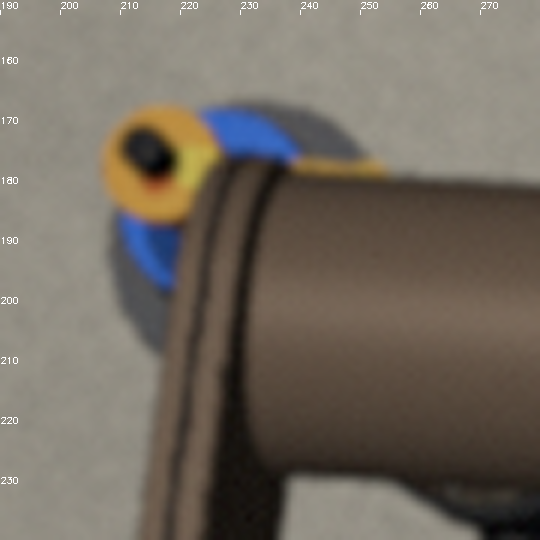

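View pics/side_18.png

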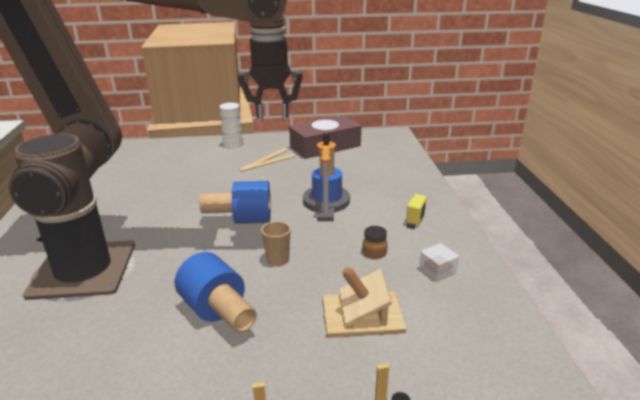

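```bash

python3 - <<'E'
from tgt import *
s=load('side','_18');t=load('top','_18')
print('disc',onz(t,190+159/6-.5,150+163/6-.5,.171), onz(s,270+395/7-.5,130+105/7-.5,.171))
print('expected px',proj(t,[.579,.2495,.171]),proj(s,[.579,.2495,.171]),proj(s,[.579,.2495,.201]))
o=load('side','0'); d=np.abs(o['frame'].astype(int)-s['frame']).max(2)
for n,(x,y,w,h) in dict(cup=(258,220,38,48),jar=(360,225,30,35),tape=(404,192,26,34),resin=(418,243,44,38)).items(): print(n,d[y:y+h,x:x+w].max(), (d[y:y+h,x:x+w]>40).sum())
E
```

```text
disc [0.58048062 0.25311424 0.171     ] [0.57858871 0.25102104 0.171     ]
expected px [217.45041495 177.2577213 ] [326.14733381 144.71613091] [326.09354052 133.99671328]
cup 61 101
jar 110 13
tape 3 0
resin 3 0
```

```bash

python3 - <<'E'
from tgt import *
s=load('side','_18');o=load('side','0')
a=np.hstack([c['frame'][215:270,250:395,::-1] for c in(o,s)]); cv2.imwrite('pics/v.png',cv2.resize(a,None,fx=2.7,fy=2.7,interpolation=cv2.INTER_CUBIC))
E
```

```text
(no output)
```

View pics/v.png

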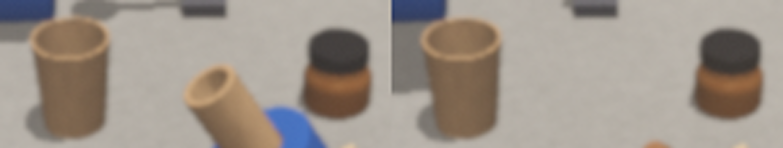

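The cup and jar have not moved; the pixel differences come from shadow and from the roll being gone. The roll is home, the keeper is closed and the arm is clear, so I hand in.

```bash
python3 -m jog '[{"grip":0.5,"x":0,"y":0,"z":0,"rx":0,"ry":0,"rz":0},{"grip":0.5,"x":0,"y":0,"z":0,"rx":0,"ry":0,"rz":0}]'; python3 -c "
from plant import sign_off; print(sign_off())"
```

```text
time: 22.02
eef_pos: [0.446, 0.0749, 0.4814]
tcp_rot: [1.0, -0.013, 0.0, -0.0]
contact_force: [0.1, 0.4, 0.5]
opening: 0.499
the job is handed in; nothing more can be done
None
```

I took the roll off the holder, lowered it onto the spindle bare end up until it touched down on the base, and released it. I then swung the keeper over the core to its stop, let go and backed off. The job was handed in at about 22 s of the 64 s allowed.

**Roll:** it set down under about 5 N. In the side view the core rim sits where a fully home roll should be, at (327,151) px against (326.2,150.4) predicted.

**Keeper:** the force rose to about 16 N against the stop. The disc is over the spindle to about 1 px in both views, roughly 2–4 mm, which is the limit of the calibration.

**Bystanders:** the tape measure and resin block show no change from the first picture. The cup and jar areas differed slightly in pixels, but a side-by-side look shows both unmoved; the difference is shadow and the roll no longer being there.

**What disagreed:**
- The side and top views differed by up to about 8 mm in y for the stand.
- My planned keeper arc was a few mm too tight. The wrist saw about 21 N sideways for a moment during the swing before I corrected the path.

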